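# Fetch the lime from the slatted box under the salt and the pepper mill

## Robot

A 6-joint arm with a two-finger parallel gripper is mounted at the origin on a cart in front of the work surface, level with it; the furniture and walls round the work are solid. World frame = base frame: x ahead of the robot, y to its left, z up, the work surface at z = 0. Lengths are in m, angles in degrees, forces in N, time in s.
With the tool pointing down it reaches from about 0.25 to 0.725 m from the base axis. Payload 9.7 kg.
Tool frame: the origin (TCP) lies on the mounting face of the last link; the fingertips stand 173 mm ahead of it and the grasp point (between the pads) lies 155 mm ahead of it; z points along the fingers, y is the line along which they close (so a half turn about z gives the same grasp; the last joint's range is limited). The gripper opens to 85 mm and grips with 20 to 120 N. Pads are 22 mm wide; open, the fingers measure 114 mm over their backs; the gripper's body (76 mm by 85 mm) begins 54 mm behind the grasp point. The pads swing forward as they close: fully open they stand 13 mm farther back than shut.
Start: joints at [-66.119, 4.979, 10.078, 95.1, 0, 90], TCP at [0.223, -0.503, 0.405] pointing down, gripper open.
Joint ranges: [-179.16, 179.16], [-48.56, 103.87], [-65.8, 70.77], [-126.05, 130.52], [-82.76, 87.17], [-180, 180]. Speed limits (degrees/s): [127.2, 127.2, 147.25, 180, 180, 180].

## Interface

Orientations are given as [roll, pitch, yaw] about the fixed x, y, z axes, in that order (R = Rz(yaw) Ry(pitch) Rx(roll)).
In Python, from workcell import bot, camera, camera_model, outline_of, pinpoint gives the robot as it stands.
- The arm moves only by the tool move_arm, never from a script. Its arguments are lists of equal length, an entry for each row: "jaw": the closure, from 0 (fully open) to 1 (shut); "delta_pos": the shift along the world's x, y, z in m, a list of three; "yaw": the turn about the world's z in rad. In form: {"jaw": [jaw, ...], "delta_pos": [[dx, dy, dz], ...], "yaw": [yaw, ...]}. A call has 1 to 10 rows; each row shifts and turns the commanded pose from where the row before left it; what a row does not reach is not made up. A row lasts 1/12 s, in which the tool goes at most 41.7 mm and 7.16 degrees, less where a joint would pass 70% of its speed; a pose out of reach is approached as far as the arm can. A call with a gripper value outside its range is refused whole. The fingers move at their own pace and stop on an object; "force" is the grip in N (left out, the last holds). Time passes only in rows, so rows that do not move let the fingers close. It gives the time, the measured TCP pose, the force, the opening and the grip force at its end, in the units of the state.
- bot.get_obs(): the state, without advancing time (a new reading comes with each control period).
- camera(name): name is "scene" or "top" or "wrist"; returns the picture (420x560x3 uint8, red, green, blue); there is no depth.
- camera_model(name): a dict with "fx", "fy", "cx", "cy" (pixels), "k1" (the pictures are not rectified: a ray, as slopes to the right and down, at radius r is drawn at 1 + k1 r^2 times it, then the intrinsics apply), "R" (3x3) and "t" (3): a world point X has camera coordinates R X + t. Camera axes: x right, y down, z forward; pixel columns grow to the right and rows downward; lengths in m; the calibration is good to about 2 mm. A picture is of the moment at which its call begins: read the wrist's pose just before it. camera_model takes no time and is no camera call; for the wrist camera it gives the pose at the moment of the call.
- bot.job_done(): hands the job in; it is judged then, once.
Trained networks look in the newest picture that a camera, given by its name, has taken for a name from the list of things; names that differ only in an ending like _2 or _b are one class to them, and where a whole thing is asked for, a point or a joint stands for the part that bears it (a point fixed in the world has none). Each returns a list of dicts, best first, with "confidence" (0 to 1); they miss things now and then, are a little off and sometimes report something else, mostly with a low value. They report only what shows in the picture. A call takes as long as a camera call. They do not tell look-alikes from the thing itself.
- outline_of(camera, thing): "mask" (420x560 bool, what is visible of it) and "xy" ([column, row] in pixels, amid what is visible of it).
- pinpoint(camera, thing): "xy" ([column, row] in pixels: a listed point, or the origin of a listed thing).
The state is a dict: "time": time; "q": joint angles; "qd": joint speeds; "joint_efforts": joint torques, N m; "ee_pos": TCP position; "tcp_rot": TCP orientation; "wrist_force": force on the tool from outside, world axes, zero at the start; "torque": the same for the moment, N m; "opening": finger opening in m; "grasp_force": force on a finger pad.
Only numpy, scipy, OpenCV 4.12 (cv2) and the standard library are available. Lean on these libraries where they do the work, as an engineer would, in place of code of your own. Each camera call takes 0.05 s, during which the arm holds its last target. There are 200 camera calls.

## Task

Get the lime out of the wooden box: first stand the salt bottle and the pepper mill from its lid upright on the bare worktop, then lift the slatted lid off and set the lime in the middle of the small white plate; the garlic stays in the box. Then close the box with the lid fully seated and stand the salt and the mill back upright exactly where each stood before. Do not drag or tip the box, never let the salt or the mill fall over, and leave the steel tumbler where it is.

Things in the scene. Friction and masses are not known exactly. Their poses are not given: they have to be found in the camera images.
- slat_box: Open box of pale wood, loose and light (0.35 kg), 210 x 150 mm outside, 62 mm high, walls 9 mm, floor 6 mm (inside 192 x 132 mm). Origin: centre of its underside, on the worktop. x: along its long side, z up. Lime near one end and garlic near the other, about 40 mm from the middle; which end changes. Right of the box the worktop is free to y = -0.5.
- lid: Loose lift-off lid, 0.18 kg: 7 pale slats along x (together 210 x 151 mm, 10 mm gaps) on two battens that hang 8 mm below them and drop between the box walls with 6 mm play all round. Origin: centre of the battens' underside; closed, it is 54 mm above the box's origin, axes alike. Slats' top face at its z = 15 mm. On the worktop it stands level on its battens, origin at z = 0.
- lid_handle (a point): Centre of the lid's handle bar: a darker wooden bar 76 mm long along the lid's x, 14 mm wide in y, 12 mm high, on two posts (12 mm thick, at x = +-27 mm); its centre is 26 mm above the slats' top face, at the middle of the lid. Pinch it across, along y, between the posts. Axes as the lid.
- salt_bottle: White plastic bottle with a red band and white screw cap, 86 mm tall; body 54 mm in diameter up to about 60 mm height, cap (top 14 mm) 43 mm. 0.09 kg. Origin: centre of its underside, z up. At the start it stands on the slats near one end of the lid, about 70 mm from the lid's middle; which end changes.
- pepper_mill: Dark wooden pepper mill, 100 mm tall, 0.15 kg: foot 50 mm in diameter, straight waist 38 mm in diameter from 24 to 66 mm above its underside (grasp here, about 54 mm up), 44 mm collar at 76 mm, small head. Origin: centre of its underside, z up. At the start it stands near the other end of the lid.
- lime: Green lime, 53 x 46 x 48 mm, nearly round, 60 g. Origin: on its skin, centre of its underside as it lies at the start, on the box floor (6 mm above the worktop). Seen between the slats. It turns as it rolls: see lime_center.
- lime_center (a point): Centre of the lime, 24 mm above its underside.
- garlic: Whole garlic bulb, pinkish white, 53 mm wide, 52 mm high with its pointed stalk, 28 g. Origin: centre of its underside. On the box floor at the other end from the lime; it stays in the box.
- plate: Small round white plate, 112 mm across, rim 15 mm high; its flat middle is 70 mm across and 5 mm above the worktop. Fixed. Origin: centre of its underside on the worktop.
- tumbler: Steel tumbler standing empty on the worktop, 77 mm across the rim, 103 mm tall, loose, 70 g. Origin: centre of its underside. Not to be moved. Tumbler and plate stand on the strip of worktop between the sink and the front edge (x = 0.355 to 0.475), either one on the left; right of them the strip is free from y = 0.03 to -0.12.
There are look-alikes about, which are no part of the job. What is shaped like the salt_bottle but blue or pink is not meant.

How it is judged (in metres and radians):
On the way, in this order (a step that is already met when the one before it is completed fails the run):
1. salt bottle and pepper mill both stand upright on the worktop, released (height (world z) of salt_bottle between -0.01 and 0.012 m and angle between each of salt_bottle, pepper_mill's own z axis and vertical below 0.1 rad and linear speed of each of salt_bottle, pepper_mill below 0.02 m/s and contact force between each of salt_bottle, pepper_mill and the fingers below 0.05 N and height (world z) of pepper_mill between -0.01 and 0.012 m), for 0.2 s.
2. the lime rests on the plate, released (horizontal distance between lime_center and plate below 0.025 m and height (world z) of lime_center between 0.015 and 0.05 m and linear speed of lime below 0.02 m/s and contact force between lime and the fingers below 0.05 N), for 0.2 s.
At the end, for the whole second after the job is handed in: Lime within 25 mm of the plate's middle; lid seated level on the box (within 12 mm, 7 degrees); salt and mill upright on the lid within 18 mm of their starts; box within 20 mm of its start, garlic inside; tumbler upright within 15 mm of its start; all at rest (all of step 2 and horizontal distance between lid and slat_box below 0.012 m and z of lid in the frame of slat_box between 0.051 and 0.0565 m and angle between the x axis of lid and the x axis of slat_box, either way round below 0.12 rad and angle between each of lid, slat_box's own z axis and vertical below 0.03 rad and linear speed of each of lid, salt_bottle, pepper_mill below 0.02 m/s and distance of slat_box from where it was at the start of the episode below 0.02 m and distance of each of salt_bottle, pepper_mill from where it was at the start of the episode below 0.018 m and angle between each of salt_bottle, pepper_mill, tumbler's own z axis and vertical below 0.1 rad and z of each of salt_bottle, pepper_mill in the frame of lid above 0.012 m and x of garlic in the frame of slat_box between -0.1 and 0.1 m and y of garlic in the frame of slat_box between -0.07 and 0.07 m and height (world z) of garlic below 0.05 m and distance of tumbler from where it was at the start of the episode below 0.015 m); the robot touches nothing.
It fails at once if the salt bottle or the pepper mill tips over (angle between any of salt_bottle, pepper_mill's own z axis and vertical above 0.7 rad).
It fails at once if the box is dragged more than 30 mm from its place or tipped (distance of slat_box from where it was at the start of the episode above 0.03 m or angle between slat_box's own z axis and vertical above 0.2 rad).
It fails at once if the steel tumbler is knocked over (angle between tumbler's own z axis and vertical above 0.6 rad).
It also fails if it takes over 144 s, if anything falls off the work surface, if the arm or the gripper's body presses on something with over 40 N, if the wrist force passes 120 N, or if a joint passes its speed limit or range.

## Working session

There is one attempt and no reset: what is moved stays moved. The work goes in short steps, Python scripts to look and compute and a tool call to move; the robot and the scene stay as the last step left them, time stands still between calls to the robot, and variables do not carry over. Pictures are saved under pics/ and viewed, at most 14 in all, crops included, and the job is handed in when it is done.

Besides the shell and the picture viewer there is one more tool, called after "Emit:" by a JSON object that holds its "name" and its "arguments", one argument or row to a line. move_arm: Moves the arm, as the interface text tells. Its arguments: {"type":"object","properties":{"jaw":{"type":"array"},"delta_pos":{"type":"array"},"yaw":{"type":"array"},"force":{"type":"number"}},"required":["jaw","delta_pos","yaw"]}

```bash
mkdir -p pics; ls; cat > h.py <<'E'
import numpy as np, cv2
from workcell import bot, camera, camera_model, outline_of, pinpoint
def ray(m,xy):
    d=np.array([(xy[0]-m['cx'])/m['fx'],(xy[1]-m['cy'])/m['fy']]);u=d.copy()
    for _ in range(20): u=d/(1+m['k1']*(u@u))
    R=np.array(m['R']);t=np.array(m['t'])
    v=R.T@np.array([u[0],u[1],1]);return -R.T@t,v/np.linalg.norm(v)
def atz(m,xy,z):
    o,v=ray(m,xy);return o+v*(z-o[2])/v[2]
def tri(rs):
    A=np.zeros((3,3));b=np.zeros(3)
    for o,v in rs:
        P=np.eye(3)-np.outer(v,v);A+=P;b+=P@o
    X=np.linalg.solve(A,b)
    return X,[round(1000*np.linalg.norm((np.eye(3)-np.outer(v,v))@(X-o)),1) for o,v in rs]
def proj(m,X):
    c=np.array(m['R'])@X+np.array(m['t']);u=c[:2]/c[2];u=u*(1+m['k1']*(u@u))
    return np.array([u[0]*m['fx']+m['cx'],u[1]*m['fy']+m['cy']])
def snap(n,f): 
    im=camera(n);cv2.imwrite('pics/'+f,im[:,:,::-1]);return im
E
python3 - <<'E'
from h import *
np.set_printoptions(precision=3,suppress=True)
for c in ['scene','top']:
    snap(c,c+'0.png');m=camera_model(c);print(c,-np.array(m['R']).T@np.array(m['t']),m['fx'])
    for n in ['slat_box','lid','lid_handle','salt_bottle','pepper_mill','lime','lime_center','garlic','plate','tumbler']:
        print(n,[(np.round(p['xy'],1).tolist(),round(p['confidence'],2)) for p in pinpoint(c,n)[:4]])
print(bot.get_obs())
a=cv2.imread('pics/scene0.png')
E
```

```text
pics
scene [ 0.688 -0.74   1.357] 468.70662083041185
slat_box [([269.6, 258.4], 0.78)]
lid [([271.7, 250.6], 0.58)]
lid_handle [([269.4, 245.9], 0.62)]
salt_bottle [([297.5, 311.1], 0.84), ([247.3, 250.8], 0.77), ([290.2, 338.2], 0.74), ([266.7, 258.5], 0.23)]
pepper_mill [([297.3, 258.7], 0.76)]
lime [([254.5, 258.9], 0.49)]
lime_center [([257.5, 252.6], 0.41)]
garlic [([282.0, 261.9], 0.45)]
plate [([246.8, 165.5], 0.79)]
tumbler [([255.7, 127.9], 0.63)]
top [ 0.325 -0.091  1.348] 515.8410915435968
slat_box [([322.5, 209.8], 0.57)]
lid [([327.2, 208.3], 0.82)]
lid_handle [([329.6, 202.0], 0.59)]
salt_bottle [([411.0, 166.8], 0.9), ([331.6, 232.9], 0.86), ([375.2, 168.8], 0.59)]
pepper_mill [([327.3, 178.0], 0.77)]
lime []
lime_center [([323.0, 223.7], 0.44), ([325.7, 226.6], 0.18)]
garlic [([325.9, 223.2], 0.63), ([325.1, 195.4], 0.62)]
plate [([201.7, 265.0], 0.89)]
tumbler [([137.6, 261.6], 0.78)]
{'time': 1.1, 'q': array([-66.121,   4.979,  10.078,  95.099,   0.   ,  89.999]), 'qd': array([-0.054,  0.039, -0.025, -0.005,  0.068, -0.083]), 'joint_efforts': array([ -0.001, -52.011,  46.486,   0.002,  -0.   ,   0.   ]), 'ee_pos': array([ 0.223, -0.503,  0.405]), 'tcp_rot': array([180.  ,  -0.  ,  23.88]), 'wrist_force': array([0.85 , 0.325, 0.61 ]), 'torque': array([0.033, 0.017, 0.012]), 'grasp_force': 0.0, 'opening': 0.08529943825343332}
```

```bash
python3 - <<'E'
from h import *
np.set_printoptions(precision=3,suppress=True)
s=camera_model('scene');t=camera_model('top')
P={'box':((269.6,258.4),(322.5,209.8)),'lid':((271.7,250.6),(327.2,208.3)),'handle':((269.4,245.9),(329.6,202)),
'salt':((247.3,250.8),(331.6,232.9)),'mill':((297.3,258.7),(327.3,178)),'lime?':((257.5,252.6),(323,223.7)),'plate':((246.8,165.5),(201.7,265)),'tumbler':((255.7,127.9),(137.6,261.6)),'salt2':((297.5,311.1),(375.2,168.8)),'salt3':((290.2,338.2),(411,166.8)),'garlic':((282,261.9),(325.1,195.4))}
for k,(a,b) in P.items(): print(k,*tri([ray(s,a),ray(t,b)]))
a=cv2.imread('pics/scene0.png')[80:380,160:380];b=cv2.imread('pics/top0.png')[130:310,100:450]
a=cv2.resize(a,None,fx=2,fy=2);b=cv2.resize(b,None,fx=2.2,fy=2.2)
cv2.imwrite('pics/a.png',a);cv2.imwrite('pics/b.png',b)
E
```

```text
box [ 0.571 -0.205 -0.003] [np.float64(2.2), np.float64(2.2)]
lid [ 0.571 -0.208  0.06 ] [np.float64(5.5), np.float64(5.5)]
handle [ 0.571 -0.212  0.11 ] [np.float64(1.3), np.float64(1.3)]
salt [ 0.504 -0.222  0.06 ] [np.float64(0.7), np.float64(0.7)]
mill [ 0.652 -0.209  0.045] [np.float64(3.6), np.float64(3.6)]
lime? [ 0.531 -0.204  0.02 ] [np.float64(0.8), np.float64(0.8)]
plate [0.417 0.108 0.003] [np.float64(0.1), np.float64(0.1)]
tumbler [0.416 0.267 0.013] [np.float64(5.8), np.float64(5.8)]
salt2 [ 0.689 -0.347 -0.009] [np.float64(2.8), np.float64(2.8)]
salt3 [ 0.686 -0.436  0.026] [np.float64(5.0), np.float64(5.0)]
garlic [ 0.611 -0.21   0.002] [np.float64(1.0), np.float64(1.0)]
```

View pics/a.png

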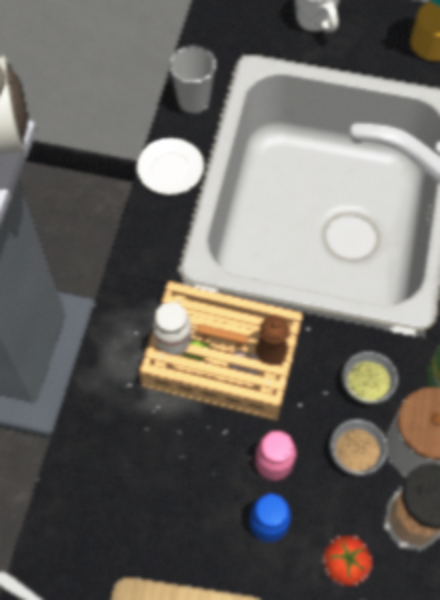

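View pics/b.png

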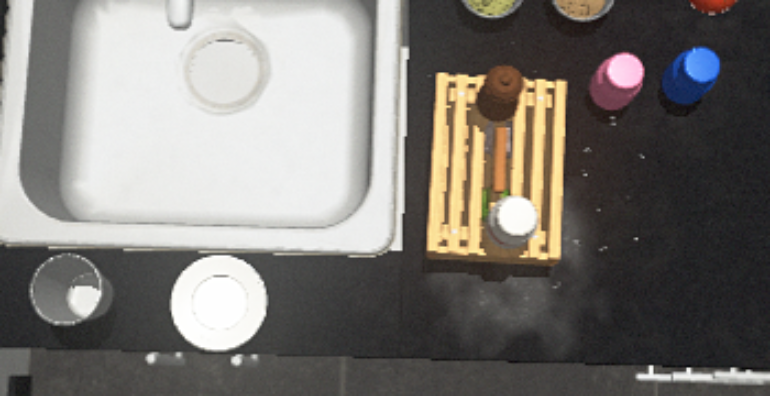

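Scene crop: the white salt stands on the near end of the lid (scene px 246,244) and the mill on the far end (297,250). The pink (297,308) and blue (294,338) bottles stand right of the box and are look-alikes. The salt meant is the white one with a red band, on the lid. The top crop agrees: salt at top px (334,228), plate at (200,267), tumbler at (131,261). Next I move above the box and look from the wrist camera.

Emit:
{"name": "move_arm", "arguments": {
  "jaw": [0,0,0,0,0,0,0,0,0,0],
  "delta_pos": [
    [0.023,0.029,0],
    [0.023,0.029,0],
    [0.023,0.029,0],
    [0.023,0.029,0],
    [0.023,0.029,0],
    [0.023,0.029,0],
    [0.023,0.029,0],
    [0.023,0.029,0],
    [0.023,0.029,0],
    [0.023,0.029,0]
  ],
  "yaw": [-0.042,-0.042,-0.042,-0.042,-0.042,-0.042,-0.042,-0.042,-0.042,-0.04],
  "force": 25
}}

```text
time: 1.93
ee_pos: [0.4534, -0.2112, 0.4049]
tcp_rot: [180.0, -0.0, -0.2]
wrist_force: [0.3, -0.5, 0.3]
opening: 0.0855
grasp_force: 0.0
```

```bash
python3 - <<'E'
from h import *
np.set_printoptions(precision=3,suppress=True)
print(bot.get_obs()['ee_pos'],bot.get_obs()['tcp_rot'])
m=camera_model('wrist');snap('wrist','w0.png');R=np.array(m['R']);print(-R.T@np.array(m['t']),R,m['fx'])
for n in ['slat_box','lid','lid_handle','salt_bottle','pepper_mill','lime_center','garlic','plate']:
    for p in pinpoint('wrist',n)[:3]: print(n,np.round(p['xy'],1),round(p['confidence'],2),[atz(m,p['xy'],z) for z in (0,.024,.069,.095)])
E
```

```text
[ 0.453 -0.211  0.405] [179.985  -0.029  -0.189]
[ 0.519 -0.212  0.374] [[-0.004 -1.    -0.001]
 [-0.966  0.004  0.259]
 [-0.259  0.002 -0.966]] 349.4128511512054
slat_box [282.5  63.8] 0.86 [array([ 0.571, -0.21 ,  0.   ]), array([ 0.567, -0.21 ,  0.024]), array([ 0.561, -0.211,  0.069]), array([ 0.558, -0.211,  0.095])]
lid [279.7  48. ] 0.77 [array([ 0.586, -0.208,  0.   ]), array([ 0.581, -0.208,  0.024]), array([ 0.573, -0.208,  0.069]), array([ 0.569, -0.209,  0.095])]
lid_handle [274.1  42.6] 0.74 [array([ 0.591, -0.202,  0.   ]), array([ 0.586, -0.203,  0.024]), array([ 0.578, -0.204,  0.069]), array([ 0.573, -0.205,  0.095])]
salt_bottle [293.  136.3] 0.66 [array([ 0.499, -0.221,  0.   ]), array([ 0.5  , -0.22 ,  0.024]), array([ 0.502, -0.219,  0.069]), array([ 0.504, -0.219,  0.095])]
lime_center [285.4  96.4] 0.97 [array([ 0.539, -0.213,  0.   ]), array([ 0.538, -0.213,  0.024]), array([ 0.535, -0.213,  0.069]), array([ 0.534, -0.213,  0.095])]
garlic [288.   14.6] 0.91 [array([ 0.617, -0.216,  0.   ]), array([ 0.611, -0.216,  0.024]), array([ 0.599, -0.215,  0.069]), array([ 0.592, -0.215,  0.095])]
plate [  4.9 216.9] 0.65 [array([0.411, 0.114, 0.   ]), array([0.418, 0.093, 0.024]), array([0.431, 0.054, 0.069]), array([0.439, 0.031, 0.095])]
```

View pics/w0.png

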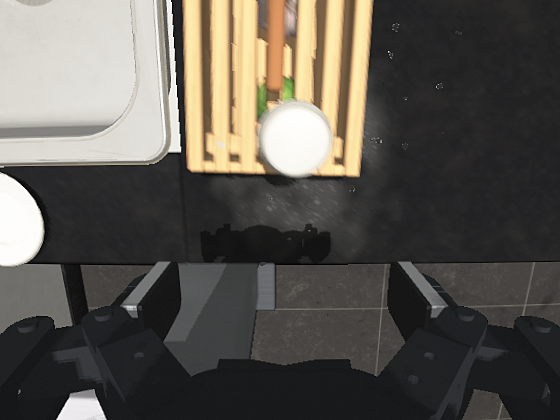

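The wrist view has the white salt cap at px (295,139), with lime green showing at (265,95) and (288,95), so the lime is at the near end. The box is almost aligned with world x. I back off to see the whole lid.

Emit:
{"name": "move_arm", "arguments": {
  "jaw": [0,0,0,0],
  "delta_pos": [
    [-0.025,0,0.015],
    [-0.025,0,0.015],
    [-0.025,0,0.015],
    [0,0,0]
  ],
  "yaw": [0,0,0,0]
}}

```text
time: 2.72
ee_pos: [0.3742, -0.2132, 0.4535]
tcp_rot: [179.9, -0.2, -0.2]
wrist_force: [0.2, -0.4, 0.1]
opening: 0.0853
grasp_force: 0.0
```

```bash
cat >> h.py <<'E'
from scipy.optimize import least_squares
def rectfit(views,L,W,z0,z1,x0):
    # fit rectangular block (x,y,yaw) so its silhouette matches masks {cam:(model,mask)}
    def sil(m,p):
        c,s=np.cos(p[2]),np.sin(p[2])
        q=[proj(m,np.array([p[0]+c*a-s*b,p[1]+s*a+c*b,z])) for a in(-L/2,L/2) for b in(-W/2,W/2) for z in(z0,z1)]
        im=np.zeros((420*4,560*4),np.uint8);h=cv2.convexHull((np.array(q,np.float32)*4+1.5).round().astype(np.int32))
        cv2.fillPoly(im,[h],255);return cv2.resize(im,(560,420),interpolation=cv2.INTER_AREA)/255.
    def cost(p): return sum(np.abs(sil(m,p)-k).sum() for m,k in views)
    from scipy.optimize import minimize
    x0=np.array(x0,float)
    r=minimize(cost,x0,method='Nelder-Mead',options=dict(initial_simplex=np.vstack([x0]+[x0+d for d in np.diag([.008,.008,.05])]),xatol=1e-4,fatol=1))
    return r.x,r.fun
def hull(k):
    k=k.astype(np.uint8);c=np.vstack(cv2.findContours(k,0,2)[0]);o=np.zeros_like(k);cv2.fillPoly(o,[cv2.convexHull(c)],1);return o
E
python3 - <<'E'
from h import *
np.set_printoptions(precision=3,suppress=True)
m=camera_model('wrist');w=snap('wrist','w1.png');V=[]
for c in ['wrist','top','scene']:
    if c!='wrist': camera(c)
    mm=camera_model(c)
    b=outline_of(c,'slat_box');l=outline_of(c,'lid')
    print(c,[(x['mask'].sum(),x['confidence']) for x in b+l])
    for n in ['salt_bottle','pepper_mill']:
        for o in outline_of(c,n)[:3]:
            r,cc=cv2.findContours(o['mask'].astype(np.uint8),0,2)[0],0
            print(n,o['confidence'],o['xy'],cv2.minEnclosingCircle(np.vstack(r)))
    if l:
        k=hull(l[0]['mask']);print(rectfit([(mm,k)],.21,.151,.062,.069,(.571,-.21,-.03)))
    if c=='wrist':
        w=w.copy();w[l[0]['mask']]=w[l[0]['mask']]//2+np.array([127,0,0],np.uint8)
        cv2.imwrite('pics/w1m.png',w[:,:,::-1])
for n in ['slat_box','lid','lid_handle','salt_bottle','pepper_mill','lime_center','garlic']:
    for p in pinpoint('wrist',n)[:3]: print(n,np.round(p['xy'],1),round(p['confidence'],2),[atz(m,p['xy'],z) for z in (0,.03,.069,.095)])
E
```

```text
wrist [(np.int64(3585), 0.57), (np.int64(6464), 0.6)]
salt_bottle 0.89 [290.4, 40.3] ((293.0, 37.578948974609375), 41.24542999267578)
(array([ 0.576, -0.207, -0.034]), np.float64(148.62745098039215))
top [(np.int64(1095), 0.57), (np.int64(2688), 0.83)]
salt_bottle 0.87 [412.4, 161.7] ((414.5, 164.5), 14.30044937133789)
salt_bottle 0.75 [378.7, 165.7] ((381.1486511230469, 166.85134887695312), 13.243794441223145)
salt_bottle 0.66 [330.8, 228.5] ((332.125, 230.0), 12.135404586791992)
pepper_mill 0.57 [327.8, 171.8] ((327.23333740234375, 172.3000030517578), 11.911348342895508)
(array([ 0.576, -0.204, -0.057]), np.float64(576.0980392156862))
scene [(np.int64(662), 0.56), (np.int64(1802), 0.76)]
salt_bottle 0.88 [297.3, 305.9] ((298.1891784667969, 307.43243408203125), 11.773003578186035)
salt_bottle 0.58 [248.2, 243.8] ((246.0, 244.0), 13.153046607971191)
salt_bottle 0.54 [289.1, 339.7] ((295.0, 338.1136474609375), 11.292272567749023)
pepper_mill 0.67 [296.4, 248.6] ((296.0, 249.0), 12.369417190551758)
(array([ 0.574, -0.207, -0.038]), np.float64(67.06666666666666))
salt_bottle [287.7  51.8] 0.84 [array([ 0.512, -0.219,  0.   ]), array([ 0.507, -0.219,  0.03 ]), array([ 0.501, -0.218,  0.069]), array([ 0.496, -0.218,  0.095])]
```

View pics/w1m.png

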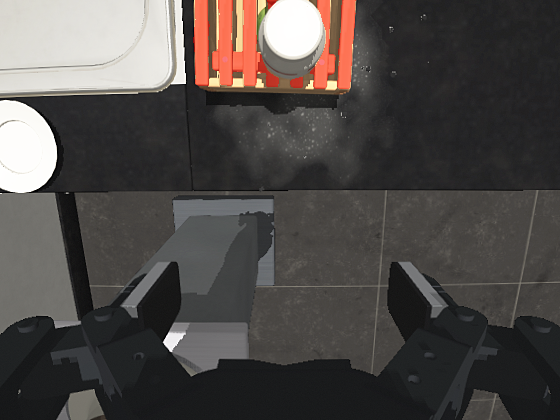

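This view only has the lid's near end (px 195-355, rows 0-90), because the wrist camera looks back toward the robot. I go forward over the box instead.

Emit:
{"name": "move_arm", "arguments": {
  "jaw": [0,0,0,0,0,0,0],
  "delta_pos": [
    [0.03,0.001,0],
    [0.03,0.001,0],
    [0.03,0,0],
    [0.03,0,0],
    [0.03,0,0],
    [0.03,0,0],
    [0,0,0]
  ],
  "yaw": [0,0,0,0,0,0,0]
}}

```text
time: 4.4
ee_pos: [0.5621, -0.2109, 0.4461]
tcp_rot: [-179.9, 0.2, 0.0]
wrist_force: [0.1, -0.0, -0.2]
opening: 0.0852
grasp_force: 0.0
```

```bash
python3 - <<'E'
from h import *
np.set_printoptions(precision=3,suppress=True)
m=camera_model('wrist');w=snap('wrist','w2.png');R=np.array(m['R']);print(-R.T@np.array(m['t']))
l=outline_of('wrist','lid');k=hull(l[0]['mask']);w=w.copy()
print(rectfit([(m,k)],.21,.151,.062,.069,(.571,-.21,-.03)))
for n in ['slat_box','lid','lid_handle','salt_bottle','pepper_mill','lime_center','garlic']:
    for p in pinpoint('wrist',n)[:2]: print(n,np.round(p['xy'],1),round(p['confidence'],2),[atz(m,p['xy'],z) for z in (0.,.03,.069,.095)])
for n in ['salt_bottle','pepper_mill']:
    for o in outline_of('wrist',n)[:2]: print(n,o['confidence'],o['xy']); w[o['mask']]=w[o['mask']]//2+np.array([0,0,127],np.uint8)
w[l[0]['mask']]=w[l[0]['mask']]//2+np.array([127,0,0],np.uint8)
cv2.imwrite('pics/w2m.png',w[:,:,::-1])
E
```

```text
[ 0.628 -0.211  0.415]
(array([ 0.575, -0.207, -0.032]), np.float64(451.7686274509804))
slat_box [285.9 161. ] 0.64 [array([ 0.575, -0.212,  0.   ]), array([ 0.578, -0.212,  0.03 ]), array([ 0.583, -0.212,  0.069]), array([ 0.587, -0.212,  0.095])]
slat_box [293.8 237.9] 0.17 [array([ 0.478, -0.223,  0.   ]), array([ 0.489, -0.222,  0.03 ]), array([ 0.503, -0.221,  0.069]), array([ 0.512, -0.22 ,  0.095])]
lid [284.3 164.7] 0.65 [array([ 0.57 , -0.211,  0.   ]), array([ 0.574, -0.211,  0.03 ]), array([ 0.58 , -0.211,  0.069]), array([ 0.583, -0.211,  0.095])]
lid_handle [279.  174.6] 0.88 [array([ 0.558, -0.204,  0.   ]), array([ 0.563, -0.205,  0.03 ]), array([ 0.57 , -0.205,  0.069]), array([ 0.574, -0.206,  0.095])]
salt_bottle [483.7  58.1] 0.93 [array([ 0.693, -0.437,  0.   ]), array([ 0.688, -0.421,  0.03 ]), array([ 0.682, -0.399,  0.069]), array([ 0.678, -0.385,  0.095])]
salt_bottle [405.5  62.4] 0.91 [array([ 0.686, -0.347,  0.   ]), array([ 0.682, -0.337,  0.03 ]), array([ 0.676, -0.324,  0.069]), array([ 0.673, -0.316,  0.095])]
pepper_mill [277.9  91.7] 0.87 [array([ 0.653, -0.203,  0.   ]), array([ 0.652, -0.204,  0.03 ]), array([ 0.649, -0.205,  0.069]), array([ 0.648, -0.205,  0.095])]
lime_center [281.6 198.1] 0.7 [array([ 0.529, -0.207,  0.   ]), array([ 0.536, -0.208,  0.03 ]), array([ 0.546, -0.208,  0.069]), array([ 0.552, -0.208,  0.095])]
garlic [289.5 127.8] 0.73 [array([ 0.613, -0.217,  0.   ]), array([ 0.614, -0.216,  0.03 ]), array([ 0.616, -0.216,  0.069]), array([ 0.616, -0.215,  0.095])]
garlic [290.5 239. ] 0.29 [array([ 0.476, -0.218,  0.   ]), array([ 0.487, -0.218,  0.03 ]), array([ 0.502, -0.217,  0.069]), array([ 0.511, -0.217,  0.095])]
salt_bottle 0.91 [508.1, 50.9]
salt_bottle 0.85 [424.9, 56.0]
pepper_mill 0.71 [278.5, 88.4]
```

View pics/w2m.png

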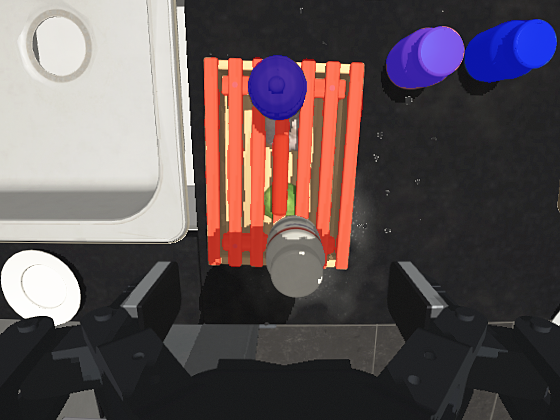

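The wrist view has the mill at px (277,88), salt at (293,255), lime green at (280,200), and pink/blue at (425,56)/(508,51). The lid fit gives (0.575,-0.207) with yaw -0.033; the salt is at (0.502,-0.219) and the mill at (0.649,-0.205). I take the salt first.

Emit:
{"name": "move_arm", "arguments": {
  "jaw": [0,0,0,0,0,0],
  "delta_pos": [
    [-0.02,-0.003,-0.03],
    [-0.02,-0.003,-0.03],
    [-0.02,-0.002,-0.03],
    [0,0,-0.006],
    [0,0,0],
    [0,0,0]
  ],
  "yaw": [-0.011,-0.011,-0.011,0,0,0]
}}

```text
time: 5.45
ee_pos: [0.4979, -0.219, 0.3551]
tcp_rot: [180.0, -0.1, -2.0]
wrist_force: [0.3, 0.4, 1.1]
opening: 0.0854
grasp_force: 0.0
```

```bash
python3 - <<'E'
from h import *
np.set_printoptions(precision=4,suppress=True)
o=bot.get_obs();print(o['ee_pos'],o['tcp_rot'])
m=camera_model('wrist');snap('wrist','w3.png')
for n in ['salt_bottle']:
    for p in pinpoint('wrist',n)[:2]: print(n,np.round(p['xy'],1),round(p['confidence'],2),[atz(m,p['xy'],z) for z in (0.06,.069)])
print(bot.get_obs()['ee_pos'])
E
```

```text
[ 0.4979 -0.219   0.3551] [179.9618  -0.1105  -1.9625]
salt_bottle [286.  201.1] 0.6 [array([ 0.5  , -0.221,  0.06 ]), array([ 0.5021, -0.221 ,  0.069 ])]
[ 0.4986 -0.2191  0.3561]
```

Emit:
{"name": "move_arm", "arguments": {
  "jaw": [0,0,0,0,0,0],
  "delta_pos": [
    [0.003,-0.001,-0.03],
    [0,0,-0.03],
    [0,0,-0.017],
    [0,0,-0.01],
    [0,0,0],
    [0,0,0]
  ],
  "yaw": [0,0,0,0,0,0],
  "force": 25
}}

```text
time: 6.05
ee_pos: [0.5014, -0.22, 0.268]
tcp_rot: [180.0, -0.1, -1.9]
wrist_force: [0.6, -0.3, -0.3]
opening: 0.0855
grasp_force: 0.0
```

Emit:
{"name": "move_arm", "arguments": {
  "jaw": [0.2,0.3,0.4,0.5,0.6,0.6,0.6,0.6],
  "delta_pos": [
    [0,0,0],
    [0,0,0],
    [0,0,0],
    [0,0,0],
    [0,0,0],
    [0,0,0],
    [0,0,0],
    [0,0,0]
  ],
  "yaw": [0,0,0,0,0,0,0,0]
}}

```text
time: 6.72
ee_pos: [0.501, -0.22, 0.2682]
tcp_rot: [180.0, -0.1, -2.0]
wrist_force: [0.1, 0.5, 5.7]
opening: 0.052
grasp_force: 25.7
```

Emit:
{"name": "move_arm", "arguments": {
  "jaw": [0.6,0.6,0.6,0.6,0.6,0.6,0.6,0.6,0.6,0.6],
  "delta_pos": [
    [0,0,0.01],
    [0,0,0.02],
    [0,0,0.02],
    [0,0,0.01],
    [-0.01,0.014,0],
    [-0.02,0.025,0],
    [-0.02,0.025,0],
    [-0.02,0.025,0],
    [-0.015,0.02,0],
    [-0.006,0.006,0]
  ],
  "yaw": [0,0,0,0,0,0,0,0,0,0]
}}

```text
time: 7.55
ee_pos: [0.4079, -0.1031, 0.3272]
tcp_rot: [-180.0, -0.0, -1.9]
wrist_force: [0.7, 0.5, -0.8]
opening: 0.052
grasp_force: 26.5
```

Emit:
{"name": "move_arm", "arguments": {
  "jaw": [0.6,0.6,0.6,0.6,0.6,0.6,0.6,0.6,0.6,0.6],
  "delta_pos": [
    [0,0,-0.02],
    [0,0,-0.02],
    [0,0,-0.02],
    [0,0,-0.02],
    [0,0,-0.02],
    [0,0,-0.015],
    [0,0,-0.008],
    [0,0,-0.003],
    [0,0,0],
    [0,0,0]
  ],
  "yaw": [0,0,0,0,0,0,0,0,0,0]
}}

```text
time: 8.38
ee_pos: [0.41, -0.1051, 0.2016]
tcp_rot: [180.0, -0.1, -2.0]
wrist_force: [-0.2, -0.0, -0.2]
opening: 0.0519
grasp_force: 26.5
```

Emit:
{"name": "move_arm", "arguments": {
  "jaw": [0.6,0.6,0.6,0.6],
  "delta_pos": [
    [0,0,-0.001],
    [0,0,-0.001],
    [0,0,-0.001],
    [0,0,0]
  ],
  "yaw": [0,0,0,0]
}}

```text
time: 8.72
ee_pos: [0.4101, -0.105, 0.1992]
tcp_rot: [180.0, -0.1, -2.0]
wrist_force: [-3.1, 0.1, 8.4]
opening: 0.0518
grasp_force: 27.4
```

Emit:
{"name": "move_arm", "arguments": {
  "jaw": [0.4,0.2,0,0,0,0,0,0],
  "delta_pos": [
    [0,0,0.001],
    [0,0,0],
    [0,0,0],
    [0,0,0],
    [0,0,0.02],
    [0,0,0.04],
    [0,0,0.04],
    [0,0,0.04]
  ],
  "yaw": [0,0,0,0,0,0,0,0]
}}

```text
time: 9.38
ee_pos: [0.4092, -0.1048, 0.3401]
tcp_rot: [-180.0, 0.1, -2.0]
wrist_force: [1.1, -1.1, 0.1]
opening: 0.0852
grasp_force: 0.0
```

Emit:
{"name": "move_arm", "arguments": {
  "jaw": [0,0,0,0,0,0,0,0,0,0],
  "delta_pos": [
    [0.03,-0.013,0.02],
    [0.03,-0.013,0],
    [0.03,-0.013,0],
    [0.03,-0.013,0],
    [0.03,-0.013,0],
    [0.03,-0.013,0],
    [0.03,-0.013,0],
    [0.029,-0.009,0],
    [0,0,0],
    [0,0,0]
  ],
  "yaw": [0,0,0,0,0,0,0,0,0,0]
}}

```text
time: 10.22
ee_pos: [0.65, -0.2054, 0.3559]
tcp_rot: [-179.9, 0.2, -2.0]
wrist_force: [-0.0, 0.2, -0.1]
opening: 0.0856
grasp_force: 0.0
```

```bash
python3 - <<'E'
from h import *
np.set_printoptions(precision=4,suppress=True)
m=camera_model('wrist');snap('wrist','w4.png')
for n in ['salt_bottle','pepper_mill','lid_handle']:
    for p in pinpoint('wrist',n)[:3]: print(n,np.round(p['xy'],1),round(p['confidence'],2),[atz(m,p['xy'],z) for z in (0,.069,.095)])
o=bot.get_obs();print(o['ee_pos'],o['tcp_rot'])
E
```

```text
salt_bottle [434.5 145.6] 0.86 [array([ 0.6839, -0.3462,  0.    ]), array([ 0.6906, -0.3168,  0.069 ]), array([ 0.6931, -0.3057,  0.095 ])]
salt_bottle [529.3 134.2] 0.82 [array([ 0.6927, -0.4375, -0.    ]), array([ 0.6975, -0.3887,  0.069 ]), array([ 0.6993, -0.3703,  0.095 ])]
pepper_mill [286.9 206.9] 0.86 [array([ 0.6297, -0.2073,  0.    ]), array([ 0.6479, -0.2074,  0.069 ]), array([ 0.6548, -0.2074,  0.095 ])]
pepper_mill [291.1 298.1] 0.19 [array([ 0.5317, -0.2084,  0.    ]), array([ 0.5708, -0.2083,  0.069 ]), array([ 0.5855, -0.2083,  0.095 ])]
lid_handle [286.4 312.3] 0.82 [array([ 0.515, -0.203,  0.   ]), array([ 0.5577, -0.204 ,  0.069 ]), array([ 0.5737, -0.2044,  0.095 ])]
[ 0.6479 -0.2046  0.3597] [179.9817  -0.0503  -1.9547]
```

View pics/w4.png

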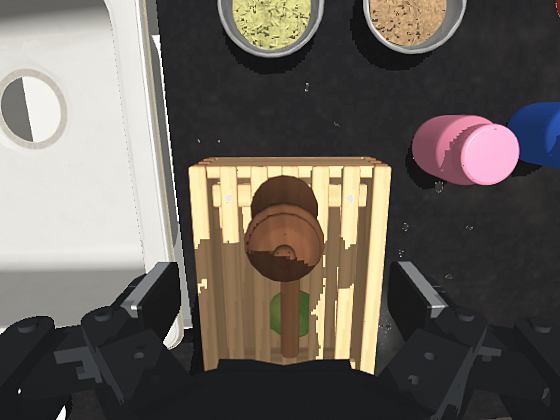

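The picture has the mill at px (284,240) between the open fingers, with the handle below it at (290,330) and the pink and blue bottles well clear. I descend on the mill.

Emit:
{"name": "move_arm", "arguments": {
  "jaw": [0,0,0,0,0,0],
  "delta_pos": [
    [0,-0.001,-0.03],
    [0,0,-0.03],
    [0,0,-0.014],
    [0,0,-0.008],
    [0,0,0],
    [0,0,0]
  ],
  "yaw": [0,0,0,0,0,0],
  "force": 25
}}

```text
time: 10.92
ee_pos: [0.6483, -0.2057, 0.2783]
tcp_rot: [180.0, -0.1, -2.0]
wrist_force: [0.2, -0.0, 1.2]
opening: 0.0856
grasp_force: 0.0
```

Emit:
{"name": "move_arm", "arguments": {
  "jaw": [0.2,0.3,0.4,0.5,0.6,0.7,0.8,0.8,0.8,0.8],
  "delta_pos": [
    [0,0,0],
    [0,0,0],
    [0,0,0],
    [0,0,0],
    [0,0,0],
    [0,0,0],
    [0,0,0],
    [0,0,0],
    [0,0,0],
    [0,0,0]
  ],
  "yaw": [0,0,0,0,0,0,0,0,0,0]
}}

```text
time: 11.75
ee_pos: [0.6489, -0.2059, 0.2778]
tcp_rot: [180.0, -0.1, -2.0]
wrist_force: [0.6, 1.0, 5.6]
opening: 0.0414
grasp_force: 23.4
```

Emit:
{"name": "move_arm", "arguments": {
  "jaw": [0.8,0.8,0.8],
  "delta_pos": [
    [0,0,0],
    [0,0,0],
    [0,0,0.001]
  ],
  "yaw": [0,0,0]
}}

```text
time: 12.0
ee_pos: [0.6487, -0.2059, 0.2781]
tcp_rot: [180.0, -0.0, -2.0]
wrist_force: [0.4, 0.3, -0.9]
opening: 0.0415
grasp_force: 24.8
```

Emit:
{"name": "move_arm", "arguments": {
  "jaw": [0.8,0.8,0.8,0.8,0.8,0.8,0.8,0.8,0.8,0.8],
  "delta_pos": [
    [0,0,0.01],
    [0,0,0.02],
    [0,0,0.02],
    [-0.01,0.01,0.01],
    [-0.02,0.02,0],
    [-0.03,0.026,0],
    [-0.03,0.026,0],
    [-0.03,0.026,0],
    [-0.03,0.026,0],
    [-0.03,0.026,0]
  ],
  "yaw": [0,0,0,0,0,0,0,0,0,0]
}}

```text
time: 12.83
ee_pos: [0.4669, -0.045, 0.3378]
tcp_rot: [-180.0, 0.0, -2.0]
wrist_force: [0.4, 0.8, -0.3]
opening: 0.0418
grasp_force: 24.9
```

Emit:
{"name": "move_arm", "arguments": {
  "jaw": [0.8,0.8,0.8,0.8,0.8,0.8,0.8,0.8,0.8,0.8],
  "delta_pos": [
    [-0.03,0.026,0],
    [-0.02,0.015,0],
    [-0.009,0.005,0],
    [0,0,-0.02],
    [0,0,-0.03],
    [0,0,-0.03],
    [0,0,-0.03],
    [0,0,-0.016],
    [0,0,0],
    [0,0,0]
  ],
  "yaw": [0,0,0,0,0,0,0,0,0,0]
}}

```text
time: 13.67
ee_pos: [0.4096, -0.0099, 0.2118]
tcp_rot: [-179.6, 0.1, -1.4]
wrist_force: [0.4, 1.0, -0.7]
opening: 0.0395
grasp_force: 28.7
```

```bash
python3 - <<'E'
from h import *
np.set_printoptions(precision=4,suppress=True)
o=bot.get_obs();print(o['ee_pos'],o['tcp_rot'],o['q'],o['wrist_force'],o['opening'])
a=snap('scene','s5.png')[100:320,160:360];b=camera('wrist')
cv2.imwrite('pics/c5.png',np.hstack([cv2.resize(a,(382,420)),b[:,120:440]])[:,:,::-1])
o=bot.get_obs();print(o['ee_pos'],o['tcp_rot'])
E
```

```text
[ 0.4096 -0.0099  0.2118] [-179.6392    0.0668   -1.4259] [ -1.4874 -13.8183 -28.908   74.9776   0.3607 179.9385] [ 0.3805  1.0184 -0.6794] 0.039490479101180344
[ 0.4101 -0.0098  0.2133] [-179.6341   -0.1011   -1.4106]
```

View pics/c5.png

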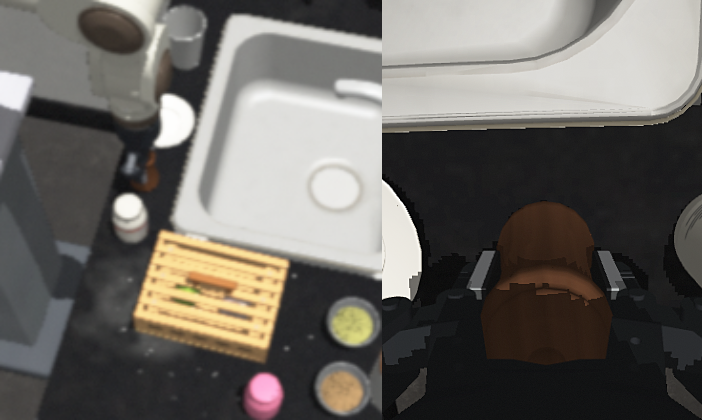

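The scene crop (left) has the mill hanging upright in the gripper at crop px (148,170), with the salt standing beside it at (130,215). Joint 6 is at its range end (q6 = 180 + q1 - yaw), so I turn the tool slightly and then lower to contact.

Emit:
{"name": "move_arm", "arguments": {
  "jaw": [0.8,0.8,0.8,0.8],
  "delta_pos": [
    [0,0,0],
    [0,0,0],
    [0,0,0],
    [0,0,0]
  ],
  "yaw": [0.05,0.05,0,0]
}}

```text
time: 14.1
ee_pos: [0.4099, -0.0097, 0.213]
tcp_rot: [-179.6, -0.1, 4.3]
wrist_force: [0.5, 0.9, -0.6]
opening: 0.0398
grasp_force: 28.7
```

Emit:
{"name": "move_arm", "arguments": {
  "jaw": [0.8,0.8,0.8],
  "delta_pos": [
    [0,0,-0.0015],
    [0,0,-0.0015],
    [0,0,0]
  ],
  "yaw": [0,0,0]
}}

```text
time: 14.35
ee_pos: [0.4094, -0.0096, 0.2086]
tcp_rot: [-179.6, 0.0, 4.3]
wrist_force: [-0.4, 0.2, -2.6]
opening: 0.0401
grasp_force: 28.7
```

Emit:
{"name": "move_arm", "arguments": {
  "jaw": [0.8,0.8,0.8],
  "delta_pos": [
    [0,0,-0.001],
    [0,0,-0.001],
    [0,0,0]
  ],
  "yaw": [0,0,0]
}}

```text
time: 14.6
ee_pos: [0.4094, -0.0096, 0.2065]
tcp_rot: [-179.6, 0.0, 4.3]
wrist_force: [0.1, 0.8, -1.1]
opening: 0.04
grasp_force: 28.3
```

Emit:
{"name": "move_arm", "arguments": {
  "jaw": [0.8,0.8,0.8,0.8],
  "delta_pos": [
    [0,0,-0.001],
    [0,0,-0.001],
    [0,0,-0.001],
    [0,0,0]
  ],
  "yaw": [0,0,0,0]
}}

```text
time: 14.93
ee_pos: [0.41, -0.0094, 0.2059]
tcp_rot: [-179.6, -0.2, 4.4]
wrist_force: [-4.5, 2.6, 17.3]
opening: 0.0398
grasp_force: 22.4
```

Emit:
{"name": "move_arm", "arguments": {
  "jaw": [0.8,0.6,0.4,0.2,0.2,0.2],
  "delta_pos": [
    [0,0,0.002],
    [0,0,0],
    [0,0,0],
    [0,0,0],
    [0,0,0],
    [0,0,0]
  ],
  "yaw": [0,0,0,0,0,0]
}}

```text
time: 15.43
ee_pos: [0.4093, -0.0096, 0.2054]
tcp_rot: [-179.6, 0.0, 4.3]
wrist_force: [-0.9, 0.5, -0.3]
opening: 0.0683
grasp_force: 0.0
```

Emit:
{"name": "move_arm", "arguments": {
  "jaw": [0.2,0.2,0.2,0.2,0.2,0,0,0,0,0],
  "delta_pos": [
    [0,0,0.02],
    [0,0,0.04],
    [0,0,0.04],
    [0,0,0.03],
    [0.02,-0.025,0.01],
    [0.025,-0.03,0],
    [0.025,-0.03,0],
    [0.025,-0.03,0],
    [0.025,-0.03,0],
    [0.025,-0.03,0]
  ],
  "yaw": [0,0,0,0,0,-0.02,-0.02,-0.02,-0.02,-0.02]
}}

```text
time: 16.27
ee_pos: [0.5553, -0.1863, 0.3453]
tcp_rot: [-179.6, 0.0, -1.5]
wrist_force: [0.8, 0.9, 0.3]
opening: 0.0854
grasp_force: 0.0
```

Emit:
{"name": "move_arm", "arguments": {
  "jaw": [0,0,0],
  "delta_pos": [
    [0.017,-0.021,0],
    [0,0,0],
    [0,0,0]
  ],
  "yaw": [0,0,0]
}}

```text
time: 16.52
ee_pos: [0.5719, -0.2067, 0.3442]
tcp_rot: [-179.6, 0.1, -1.5]
wrist_force: [-0.8, 0.2, -0.3]
opening: 0.0853
grasp_force: 0.0
```

```bash
python3 - <<'E'
from h import *
np.set_printoptions(precision=4,suppress=True)
o=bot.get_obs();print(o['ee_pos'],o['tcp_rot'])
m=camera_model('wrist');w=snap('wrist','w6.png');R=[]
for n in ['salt_bottle','pepper_mill','lid_handle','lid','lime_center','garlic','plate']:
    for p in pinpoint('wrist',n)[:2]: print(n,np.round(p['xy'],1),round(p['confidence'],2),[atz(m,p['xy'],z) for z in (0,.03,.095)])
l=outline_of('wrist','lid')
if l: print(rectfit([(m,hull(l[0]['mask']))],.21,.151,.062,.069,(.575,-.207,-.033)))
l=outline_of('wrist','lid_handle')
if l: print('h',l[0]['xy'],l[0]['mask'].sum())
s=snap('scene','s6.png')[100:320,140:360]
cv2.imwrite('pics/c6.png',np.hstack([cv2.resize(s,(420,420)),w[:,100:460]])[:,:,::-1])
E
```

```text
[ 0.5719 -0.2067  0.3442] [-179.5872    0.1281   -1.4737]
salt_bottle [448.4  57.6] 0.91 [array([ 0.6828, -0.3467,  0.    ]), array([ 0.6785, -0.3334,  0.03  ]), array([ 0.6691, -0.3047,  0.095 ])]
salt_bottle [551.3  46. ] 0.82 [array([ 0.6933, -0.4382,  0.    ]), array([ 0.688 , -0.4162,  0.03  ]), array([ 0.6764, -0.3684,  0.095 ])]
lid_handle [281.7 218.1] 0.79 [array([ 0.5446, -0.2015,  0.    ]), array([ 0.5535, -0.2022,  0.03  ]), array([ 0.5728, -0.2036,  0.095 ])]
lid [287.3 200.9] 0.72 [array([ 0.561 , -0.2071,  0.    ]), array([ 0.5683, -0.2072,  0.03  ]), array([ 0.5842, -0.2075,  0.095 ])]
lime_center [292.6 237. ] 0.56 [array([ 0.5256, -0.2113,  0.    ]), array([ 0.5364, -0.211 ,  0.03  ]), array([ 0.5596, -0.2104,  0.095 ])]
garlic [297.4 143.1] 0.61 [array([ 0.6133, -0.2173,  0.    ]), array([ 0.6156, -0.2164,  0.03  ]), array([ 0.6207, -0.2146,  0.095 ])]
plate [  1.6 340.1] 0.5 [array([0.4101, 0.1137, 0.    ]), array([0.4319, 0.0828, 0.03  ]), array([0.4792, 0.0159, 0.095 ])]
(array([ 0.5745, -0.2068, -0.0349]), np.float64(762.756862745098))
h [283.3, 183.0] 39409
```

View pics/c6.png

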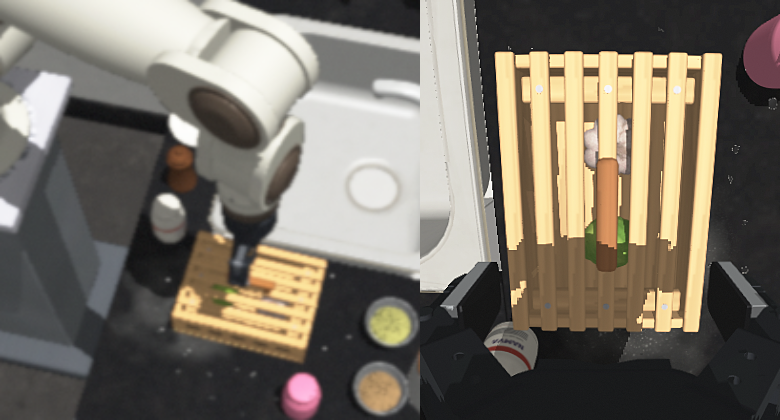

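The scene crop (left) has mill and salt standing upright on the strip at crop px (180,168) and (168,218). The wrist view (right) shows the handle clear, with the lime under its near end and the garlic toward the far end. Next I grip the handle.

Emit:
{"name": "move_arm", "arguments": {
  "jaw": [0,0,0,0,0,0],
  "delta_pos": [
    [0.001,0.001,-0.03],
    [0,0,-0.03],
    [0,0,-0.02],
    [0,0,-0.014],
    [0,0,0],
    [0,0,0]
  ],
  "yaw": [-0.008,0,0,0,0,0],
  "force": 40
}}

```text
time: 17.57
ee_pos: [0.5722, -0.2045, 0.2515]
tcp_rot: [-179.6, 0.1, -1.8]
wrist_force: [0.5, -0.4, 1.7]
opening: 0.0855
grasp_force: 0.0
```

Emit:
{"name": "move_arm", "arguments": {
  "jaw": [0.3,0.5,0.7,0.8,0.9,1,1,1,1,1],
  "delta_pos": [
    [0,0,0],
    [0,0,0],
    [0,0,0],
    [0,0,0],
    [0,0,0],
    [0,0,0],
    [0,0,0],
    [0,0,0],
    [0,0,0],
    [0,0,0]
  ],
  "yaw": [0,0,0,0,0,0,0,0,0,0]
}}

```text
time: 18.4
ee_pos: [0.5725, -0.2047, 0.2523]
tcp_rot: [-179.7, -0.1, -1.8]
wrist_force: [-1.1, -1.4, 5.1]
opening: 0.0133
grasp_force: 39.8
```

Emit:
{"name": "move_arm", "arguments": {
  "jaw": [1,1,1,1,1,1,1,1],
  "delta_pos": [
    [0,0,0.005],
    [0,0,0.005],
    [0,0,0.01],
    [0,0,0.01],
    [0,0,0.02],
    [0,0,0.02],
    [0,0,0.01],
    [0,0,0]
  ],
  "yaw": [0,0,0,0,0,0,0,0]
}}

```text
time: 19.07
ee_pos: [0.5728, -0.2047, 0.335]
tcp_rot: [-179.7, -0.2, -1.8]
wrist_force: [0.1, -0.1, -1.5]
opening: 0.0132
grasp_force: 39.1
```

```bash
python3 - <<'E'
from h import *
snap('scene','s7.png');snap('top','t7.png')
np.set_printoptions(precision=4,suppress=True)
r=[]
for c in ['scene','top']:
    m=camera_model(c)
    for n in ['slat_box','lid']:
        for p in pinpoint(c,n)[:1]: print(c,n,p['xy'],p['confidence'],atz(m,p['xy'],0),atz(m,p['xy'],.134))
a=cv2.imread('pics/s7.png')[130:330,180:380];cv2.imwrite('pics/c7.png',cv2.resize(a,(560,560)))
E
```

```text
scene slat_box [267.4, 260.9] 0.79 [ 0.5648 -0.2167  0.    ] [ 0.577  -0.2684  0.134 ]
scene lid [274.4, 238.6] 0.6 [ 0.5695 -0.138   0.    ] [ 0.5812 -0.1975  0.134 ]
```

View pics/c7.png

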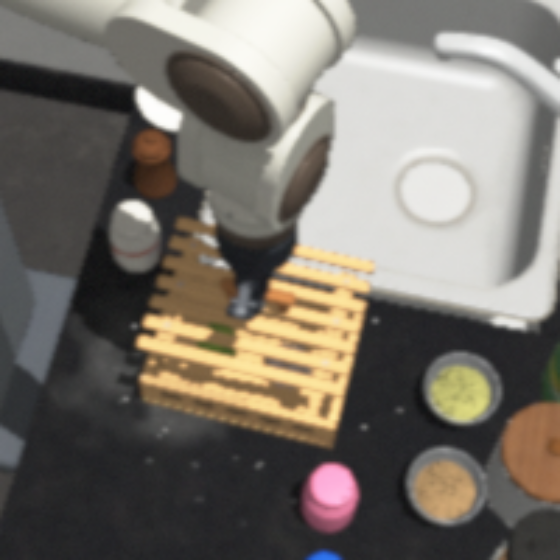

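The crop shows the lid lifted clear and level at crop px (255,300), with the box still in place. I set it down on the free worktop to the right.

Emit:
{"name": "move_arm", "arguments": {
  "jaw": [1,1,1,1,1,1,1,1,1,1],
  "delta_pos": [
    [-0.005,-0.015,0],
    [-0.007,-0.03,0],
    [-0.007,-0.03,0],
    [-0.007,-0.03,0],
    [-0.007,-0.03,0],
    [-0.007,-0.03,0],
    [-0.007,-0.02,0],
    [-0.006,-0.01,0],
    [0,0,-0.01],
    [0,0,-0.02]
  ],
  "yaw": [0,0,0,0,0,0,0,0,0,0]
}}

```text
time: 20.2
ee_pos: [0.5195, -0.3998, 0.3029]
tcp_rot: [-179.7, -0.2, -1.9]
wrist_force: [1.7, -0.2, -0.9]
opening: 0.0133
grasp_force: 39.3
```

Emit:
{"name": "move_arm", "arguments": {
  "jaw": [1,1,1,1,1,1,1,1,1,1],
  "delta_pos": [
    [0,0,-0.025],
    [0,0,-0.025],
    [0,0,-0.025],
    [0,0,-0.015],
    [0,0,-0.008],
    [0,0,-0.005],
    [0,0,-0.002],
    [0,0,-0.001],
    [0,0,0],
    [0,0,0]
  ],
  "yaw": [0,0,0,0,0,0,0,0,0,0]
}}

```text
time: 21.03
ee_pos: [0.5195, -0.3985, 0.1983]
tcp_rot: [-179.6, -0.1, -1.8]
wrist_force: [-5.5, 5.8, 11.1]
opening: 0.013
grasp_force: 40.9
```

Emit:
{"name": "move_arm", "arguments": {
  "jaw": [0.8,0.6,0.4,0.2,0.1,0.1,0.1,0.1,0.1,0.1],
  "delta_pos": [
    [0,0,0.001],
    [0,0,0],
    [0,0,0],
    [0,0,0],
    [0,0,0],
    [0,0,0.03],
    [0,0,0.04],
    [0,0,0.04],
    [0,0.03,0.04],
    [0,0.03,0]
  ],
  "yaw": [0,0,0,0,0,0,0,0,0,0]
}}

```text
time: 21.87
ee_pos: [0.5196, -0.3456, 0.3475]
tcp_rot: [-179.9, -0.5, -2.0]
wrist_force: [1.8, -1.5, 1.2]
opening: 0.0769
grasp_force: 0.0
```

Emit:
{"name": "move_arm", "arguments": {
  "jaw": [0.1,0.1,0.1,0.1,0.1,0.1,0.1],
  "delta_pos": [
    [0.005,0.03,0],
    [0.005,0.03,0],
    [0,0.03,0],
    [0,0.03,0],
    [0,0.009,0],
    [0,0,0],
    [0,0,0]
  ],
  "yaw": [0,0,0,0,0,0,0]
}}

```text
time: 22.45
ee_pos: [0.5295, -0.2156, 0.3401]
tcp_rot: [-179.7, -0.0, -1.8]
wrist_force: [0.4, 0.3, -0.4]
opening: 0.0771
grasp_force: 0.0
```

```bash
python3 - <<'E'
from h import *
np.set_printoptions(precision=4,suppress=True)
o=bot.get_obs();print(o['ee_pos'],o['tcp_rot'])
m=camera_model('wrist');w=snap('wrist','w8.png').copy()
for n in ['lime_center','lime','garlic','slat_box']:
    for p in pinpoint('wrist',n)[:2]: print(n,np.round(p['xy'],1),round(p['confidence'],2),[atz(m,p['xy'],z) for z in (0,.03)])
for l in outline_of('wrist','lime')[:1]:
    x,y,r=*cv2.minEnclosingCircle(np.vstack(cv2.findContours(l['mask'].astype(np.uint8),0,2)[0]))[0],0
    print('mask centre',x,y,l['xy'],atz(m,(x,y),.03));cv2.circle(w,(int(x),int(y)),4,(255,0,0),-1)
cv2.imwrite('pics/w8m.png',w[:,:,::-1])
camera('scene');camera('top')
for c in ('scene','top'):
    mm=camera_model(c)
    for n,z in (('lime_center',.03),('slat_box',0),('lid',0),('lid_handle',.041),('salt_bottle',0),('pepper_mill',0),('plate',0)):
        for p in pinpoint(c,n)[:1+2*(n[0]=='s')]: print(c,n,round(p['confidence'],2),atz(mm,p['xy'],z))
E
```

```text
[ 0.5295 -0.2156  0.3401] [-179.6576   -0.0197   -1.7855]
lime_center [277.3 195.6] 0.59 [array([ 0.5256, -0.2075,  0.    ]), array([ 0.5324, -0.2084,  0.03  ])]
lime [277.6 187.6] 0.91 [array([ 0.533, -0.208,  0.   ]), array([ 0.539 , -0.2089,  0.03  ])]
garlic [282.   95.3] 0.86 [array([ 0.6126, -0.2146,  0.    ]), array([ 0.6109, -0.2149,  0.03  ])]
slat_box [278.8 142.7] 0.62 [array([ 0.5729, -0.2105,  0.    ]), array([ 0.575 , -0.2112,  0.03  ])]
mask centre 277.0 195.0 [276.9, 191.8] [ 0.5329 -0.2082  0.03  ]
scene slat_box 0.86 [ 0.5635 -0.2054  0.    ]
scene slat_box 0.72 [ 0.5259 -0.2112  0.    ]
scene lid 0.56 [ 0.5277 -0.4009  0.    ]
scene lid_handle 0.55 [ 0.5155 -0.3931  0.041 ]
scene salt_bottle 0.78 [ 0.6873 -0.438   0.    ]
scene salt_bottle 0.63 [ 0.6848 -0.3462  0.    ]
scene salt_bottle 0.57 [ 0.4092 -0.1033  0.    ]
scene pepper_mill 0.53 [ 0.4114 -0.006   0.    ]
top slat_box 0.81 [ 0.5693 -0.2094  0.    ]
top lid 0.59 [ 0.5205 -0.3998  0.    ]
top lid_handle 0.63 [ 0.5247 -0.4     0.041 ]
top salt_bottle 0.8 [ 0.7064 -0.4394  0.    ]
top salt_bottle 0.56 [ 0.412 -0.109  0.   ]
top pepper_mill 0.62 [ 0.4092 -0.0088  0.    ]
top plate 0.76 [0.4161 0.1163 0.    ]
```

View pics/w8m.png

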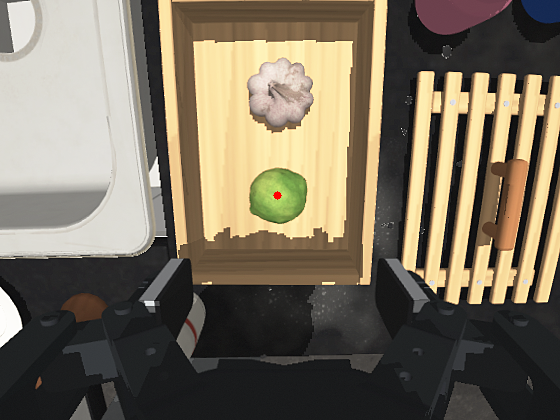

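The wrist view has the lime at px (277,195) → (0.533,-0.208), the garlic at (280,93), and the lid flat on the worktop at right. I pick the lime.

Emit:
{"name": "move_arm", "arguments": {
  "jaw": [0.1,0.15,0.15,0.15,0.15,0.15,0.15,0.15,0.15],
  "delta_pos": [
    [0.0035,0.007,0],
    [0,0,-0.02],
    [0,0,-0.03],
    [0,0,-0.03],
    [0,0,-0.03],
    [0,0,-0.025],
    [0,0,-0.016],
    [0,0,0],
    [0,0,0]
  ],
  "yaw": [0,0,0,0,0,0,0,0,0],
  "force": 20
}}

```text
time: 24.3
ee_pos: [0.5328, -0.2082, 0.1887]
tcp_rot: [-179.6, 0.1, -1.8]
wrist_force: [-0.8, 0.3, 0.6]
opening: 0.0728
grasp_force: 0.0
```

Emit:
{"name": "move_arm", "arguments": {
  "jaw": [0.3,0.4,0.5,0.6,0.7,0.7,0.7,0.7],
  "delta_pos": [
    [0,0,0],
    [0,0,0],
    [0,0,0],
    [0,0,0],
    [0,0,0],
    [0,0,0],
    [0,0,0],
    [0,0,0]
  ],
  "yaw": [0,0,0,0,0,0,0,0]
}}

```text
time: 24.97
ee_pos: [0.5334, -0.2088, 0.191]
tcp_rot: [-179.7, -0.2, -1.9]
wrist_force: [-1.5, -0.4, 6.2]
opening: 0.0438
grasp_force: 18.9
```

Emit:
{"name": "move_arm", "arguments": {
  "jaw": [0.7,0.7,0.7,0.7,0.7,0.7,0.7,0.7,0.7,0.7],
  "delta_pos": [
    [0,0,0.01],
    [0,0,0.02],
    [0,0,0.03],
    [0,0,0.03],
    [0,0,0.03],
    [0,0,0.02],
    [-0.006,0.015,0],
    [-0.01,0.025,0],
    [-0.01,0.03,0],
    [-0.01,0.03,0]
  ],
  "yaw": [0,0,0,0,0.05,0.08,0.08,0.08,0.08,0.08]
}}

```text
time: 25.8
ee_pos: [0.4962, -0.1079, 0.3302]
tcp_rot: [-179.7, -0.1, 24.1]
wrist_force: [0.2, 1.2, -1.4]
opening: 0.0432
grasp_force: 19.6
```

Emit:
{"name": "move_arm", "arguments": {
  "jaw": [0.7,0.7,0.7,0.7,0.7,0.7,0.7,0.7,0.7],
  "delta_pos": [
    [-0.012,0.03,0],
    [-0.012,0.03,0],
    [-0.012,0.03,0],
    [-0.012,0.03,0],
    [-0.012,0.03,0],
    [-0.012,0.03,0],
    [-0.01,0.02,0],
    [0,0,0],
    [0,0,0]
  ],
  "yaw": [0.05,0,0,0,0,0,0,0,0]
}}

```text
time: 26.55
ee_pos: [0.4144, 0.0922, 0.3302]
tcp_rot: [-179.7, -0.1, 26.9]
wrist_force: [0.4, 0.2, -0.3]
opening: 0.0434
grasp_force: 19.6
```

```bash
python3 - <<'E'
from h import *
np.set_printoptions(precision=4,suppress=True)
o=bot.get_obs();print(o['ee_pos'],o['tcp_rot'],o['opening'])
m=camera_model('wrist');w=snap('wrist','w9.png');camera('scene')
def ell(c,m):
    for l in outline_of(c,'plate')[:1]:
        k=hull(l['mask']);c0=np.vstack(cv2.findContours(k,0,2)[0])[:,0]
        P=np.array([atz(m,q,.014)[:2] for q in c0]);(x,y),r=cv2.minEnclosingCircle((P*1000).astype(np.float32));print(c,'circle mm',x,y,r)
ell('wrist',m);ell('scene',camera_model('scene'));camera('top');ell('top',camera_model('top'))
for p in pinpoint('wrist','plate')+pinpoint('scene','plate')+pinpoint('top','plate'): print(p['xy'],p['confidence'])
for p in pinpoint('wrist','plate')[:1]: print(atz(m,p['xy'],0))
for p in pinpoint('top','plate')[:1]: print(atz(camera_model('top'),p['xy'],0))
E
```

```text
[0.4144 0.0922 0.3302] [-179.6628   -0.0933   26.9474] 0.04338177728673948
wrist circle mm 410.1116638183594 111.83610534667969 56.147396087646484
scene circle mm 409.1402282714844 112.33629608154297 57.51117706298828
top circle mm 400.84515380859375 85.29454040527344 43.46559524536133
[263.8, 188.9] 0.66
[245.2, 163.9] 0.76
[200.3, 266.3] 0.57
[0.4096 0.1116 0.    ]
[0.4142 0.1118 0.    ]
```

View pics/w9.png

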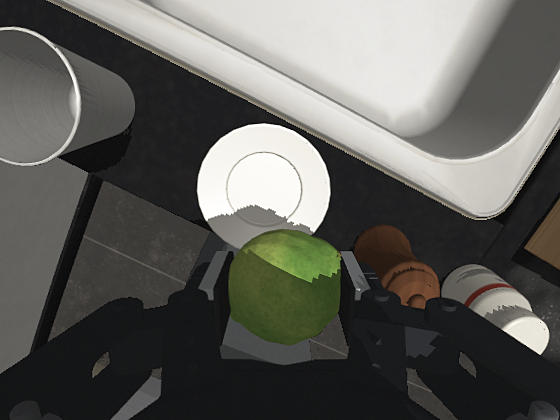

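The lime sits firmly in the grip at px (285,285), the plate centre is at px (264,188), and the tumbler and mill are clear. I lower it onto the plate middle (0.411,0.112).

Emit:
{"name": "move_arm", "arguments": {
  "jaw": [0.7,0.7,0.7,0.7,0.7,0.7,0.7,0.7,0.7,0.7],
  "delta_pos": [
    [-0.0015,0.01,0],
    [-0.002,0.01,0],
    [0,0,-0.02],
    [0,0,-0.03],
    [0,0,-0.03],
    [0,0,-0.03],
    [0,0,-0.02],
    [0,0,-0.008],
    [0,0,0],
    [0,0,0]
  ],
  "yaw": [0,0,0,0,0,0,0,0,0,0]
}}

```text
time: 27.93
ee_pos: [0.4114, 0.112, 0.1914]
tcp_rot: [-179.6, -0.0, 26.8]
wrist_force: [-0.0, 0.2, 0.3]
opening: 0.0424
grasp_force: 20.0
```

Emit:
{"name": "move_arm", "arguments": {
  "jaw": [0.7,0.7,0.7],
  "delta_pos": [
    [0,0,-0.001],
    [0,0,-0.001],
    [0,0,0]
  ],
  "yaw": [0,0,0]
}}

```text
time: 28.18
ee_pos: [0.4116, 0.1116, 0.1895]
tcp_rot: [-179.6, -0.0, 26.8]
wrist_force: [-0.3, -0.1, -0.9]
opening: 0.0423
grasp_force: 20.0
```

Emit:
{"name": "move_arm", "arguments": {
  "jaw": [0.7,0.7,0.7],
  "delta_pos": [
    [0,0,-0.001],
    [0,0,-0.001],
    [0,0,0]
  ],
  "yaw": [0,0,0]
}}

```text
time: 28.43
ee_pos: [0.4117, 0.1115, 0.1883]
tcp_rot: [-179.6, -0.1, 26.8]
wrist_force: [-3.4, -0.3, 10.3]
opening: 0.0427
grasp_force: 20.4
```

Contact. I release gently and rise.

Emit:
{"name": "move_arm", "arguments": {
  "jaw": [0.62,0.55,0.5,0.45,0.4,0.35,0.35,0.35,0.35],
  "delta_pos": [
    [0,0,0.001],
    [0,0,0],
    [0,0,0],
    [0,0,0],
    [0,0,0],
    [0,0,0],
    [0,0,0.01],
    [0,0,0.02],
    [0,0,0.03]
  ],
  "yaw": [0,0,0,0,0,0,0,0,0]
}}

```text
time: 29.18
ee_pos: [0.4106, 0.1112, 0.2472]
tcp_rot: [-179.6, 0.2, 26.8]
wrist_force: [0.9, 0.4, 0.8]
opening: 0.0555
grasp_force: 0.0
```

Emit:
{"name": "move_arm", "arguments": {
  "jaw": [0.3,0.2,0.1,0.1,0.1],
  "delta_pos": [
    [0,0,0.03],
    [0,0,0.03],
    [0,-0.02,0.03],
    [0,0,0],
    [0,0,0]
  ],
  "yaw": [0,0,0,0,0]
}}

```text
time: 29.6
ee_pos: [0.4117, 0.091, 0.3401]
tcp_rot: [-179.7, -0.2, 26.7]
wrist_force: [0.4, -0.5, 0.5]
opening: 0.077
grasp_force: 0.0
```

```bash
python3 - <<'E'
from h import *
np.set_printoptions(precision=4,suppress=True)
o=bot.get_obs();print(o['ee_pos'],o['tcp_rot'],o['opening'])
m=camera_model('wrist');w=snap('wrist','w10.png')
for n in ('lime_center','plate'):
    for p in pinpoint('wrist',n)[:2]: print(n,p['xy'],p['confidence'],atz(m,p['xy'],.029),atz(m,p['xy'],0.))
for l in outline_of('wrist','lime')[:1]: print(l['xy'],atz(m,l['xy'],.029))
camera('scene')
for p in pinpoint('scene','lime_center')[:1]: print(p['confidence'],atz(camera_model('scene'),p['xy'],.029))
E
```

```text
[0.4117 0.091  0.3401] [-179.6841   -0.1935   26.7392] 0.07704015187047843
lime_center [264.4, 185.9] 0.92 [0.414  0.1119 0.029 ] [0.4082 0.111  0.    ]
[265.9, 186.0] [0.4145 0.1107 0.029 ]
0.68 [0.4119 0.1166 0.029 ]
```

View pics/w10.png

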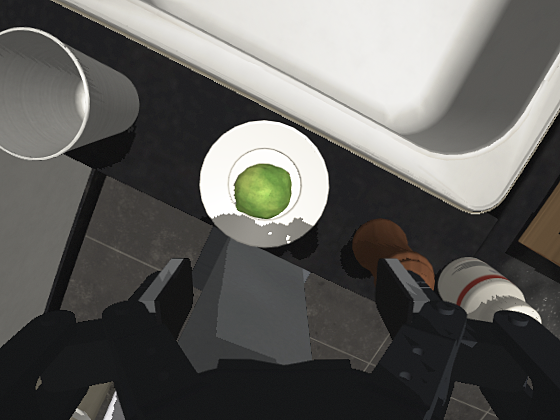

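The lime lies in the plate's middle (px 263,190), and the mill and salt stand. Now the lid.

Emit:
{"name": "move_arm", "arguments": {
  "jaw": [0,0,0,0,0,0,0,0,0,0],
  "delta_pos": [
    [0.007,-0.033,0],
    [0.007,-0.033,0],
    [0.007,-0.033,0],
    [0.007,-0.033,0],
    [0.007,-0.033,0],
    [0.007,-0.033,0],
    [0.007,-0.033,0],
    [0.007,-0.033,0],
    [0.007,-0.033,0],
    [0.007,-0.033,0]
  ],
  "yaw": [0,0,0,-0.07,-0.07,-0.07,-0.07,-0.07,-0.07,-0.07]
}}

```text
time: 30.73
ee_pos: [0.4814, -0.2401, 0.3372]
tcp_rot: [-179.6, 0.1, -1.5]
wrist_force: [0.6, 0.1, 0.0]
opening: 0.0857
grasp_force: 0.0
```

Emit:
{"name": "move_arm", "arguments": {
  "jaw": [0,0,0,0,0,0,0],
  "delta_pos": [
    [0.008,-0.033,0],
    [0.008,-0.033,0],
    [0.008,-0.033,0],
    [0.007,-0.033,0],
    [0.007,-0.026,0],
    [0,0,0],
    [0,0,0]
  ],
  "yaw": [-0.009,0,0,0,0,0,0]
}}

```text
time: 31.32
ee_pos: [0.5195, -0.3976, 0.336]
tcp_rot: [-179.5, 0.1, -1.9]
wrist_force: [-0.3, 0.8, -0.4]
opening: 0.0855
grasp_force: 0.0
```

```bash
python3 - <<'E'
from h import *
np.set_printoptions(precision=4,suppress=True)
o=bot.get_obs();print(o['ee_pos'],o['tcp_rot'],o['opening'])
m=camera_model('wrist');w=snap('wrist','w11.png')
for p in pinpoint('wrist','lid_handle')[:2]: print(p['xy'],p['confidence'],atz(m,p['xy'],.041))
E
```

```text
[ 0.5195 -0.3976  0.336 ] [-179.5267    0.1361   -1.8663] 0.085463700438313
[282.7, 199.7] 0.68 [ 0.5216 -0.3944  0.041 ]
```

Emit:
{"name": "move_arm", "arguments": {
  "jaw": [0,0,0,0,0,0,0,0],
  "delta_pos": [
    [0,-0.001,-0.02],
    [0,0,-0.03],
    [0,0,-0.03],
    [0,0,-0.03],
    [0,0,-0.02],
    [0,0,-0.0075],
    [0,0,0],
    [0,0,0]
  ],
  "yaw": [0,0,0,0,0,0,0,0],
  "force": 40
}}

```text
time: 32.08
ee_pos: [0.5196, -0.397, 0.2018]
tcp_rot: [-179.7, -0.0, -1.7]
wrist_force: [-0.3, 0.4, -0.2]
opening: 0.0853
grasp_force: 0.0
```

Emit:
{"name": "move_arm", "arguments": {
  "jaw": [0.3,0.5,0.7,0.8,0.9,1,1,1,1,1],
  "delta_pos": [
    [0,0,0],
    [0,0,0],
    [0,0,0],
    [0,0,0],
    [0,0,0],
    [0,0,0],
    [0,0,0],
    [0,0,0],
    [0,0,0],
    [0,0,0]
  ],
  "yaw": [0,0,0,0,0,0,0,0,0,0]
}}

```text
time: 32.92
ee_pos: [0.5195, -0.3977, 0.2009]
tcp_rot: [-179.7, -0.0, -1.8]
wrist_force: [0.1, -0.1, 5.4]
opening: 0.0126
grasp_force: 39.8
```

Emit:
{"name": "move_arm", "arguments": {
  "jaw": [1,1,1,1,1,1,1,1,1,1],
  "delta_pos": [
    [0,0,0.01],
    [0,0,0.025],
    [0,0,0.035],
    [0,0,0.035],
    [0,0,0.02],
    [0.003,0.013,0],
    [0.01,0.03,0],
    [0.01,0.03,0],
    [0.01,0.03,0],
    [0.01,0.03,0]
  ],
  "yaw": [0,0,0,0,0,0,0,0,0,0]
}}

```text
time: 33.75
ee_pos: [0.5624, -0.2628, 0.3243]
tcp_rot: [-179.6, 0.1, -1.8]
wrist_force: [0.8, 0.4, -1.3]
opening: 0.0128
grasp_force: 39.2
```

Emit:
{"name": "move_arm", "arguments": {
  "jaw": [1,1,1,1,1,1,1,1],
  "delta_pos": [
    [0.005,0.03,0],
    [0.005,0.02,0],
    [0,0.01,0],
    [0,0,0],
    [0,0,-0.02],
    [0,0,-0.025],
    [0,0,-0.005],
    [0,0,0]
  ],
  "yaw": [0,0,0,0,0,0,0,0]
}}

```text
time: 34.42
ee_pos: [0.5715, -0.2052, 0.2731]
tcp_rot: [-179.6, 0.3, -1.8]
wrist_force: [0.2, 0.5, -1.6]
opening: 0.0134
grasp_force: 39.2
```

```bash
python3 - <<'E'
from h import *
np.set_printoptions(precision=4,suppress=True)
o=bot.get_obs();print(o['ee_pos'],o['tcp_rot'],o['opening'])
for c in ('scene','wrist'):
    camera(c);m=camera_model(c)
    for n in ('lid','slat_box'):
        for l in outline_of(c,n)[:1]:
            k=hull(l['mask']);z=(o['ee_pos'][2]-.2525) if n=='lid' else 0
            print(c,n,l['confidence'],rectfit([(m,k)],.21,.151 if n=='lid' else .15,(.062+z) if n=='lid' else 0.,(.069+z) if n=='lid' else .062,(.5745,-.2068,-.034)))
E
```

```text
[ 0.5715 -0.2052  0.2731] [-179.5637    0.2531   -1.8392] 0.01338444509902973
scene lid 0.55 (array([ 0.5723, -0.2043, -0.0301]), np.float64(86.8156862745098))
scene slat_box 0.57 (array([ 0.574 , -0.209 , -0.0321]), np.float64(97.4078431372549))
wrist lid 0.61 (array([ 0.576 , -0.2038, -0.0362]), np.float64(17479.55294117647))
wrist slat_box 0.62 (array([ 0.5743, -0.204 , -0.0313]), np.float64(15311.788235294118))
```

Emit:
{"name": "move_arm", "arguments": {
  "jaw": [1,1,1,1,1,1],
  "delta_pos": [
    [0,0,-0.005],
    [0,0,-0.004],
    [0,0,-0.003],
    [0,0,-0.002],
    [0,0,-0.001],
    [0,0,0]
  ],
  "yaw": [0,0,0,0,0,0]
}}

```text
time: 35.22
ee_pos: [0.5723, -0.2045, 0.2601]
tcp_rot: [-179.6, 0.0, -1.8]
wrist_force: [-0.2, -0.3, -0.8]
opening: 0.0129
grasp_force: 39.3
```

Emit:
{"name": "move_arm", "arguments": {
  "jaw": [1,1,1,1],
  "delta_pos": [
    [0,0,-0.001],
    [0,0,-0.001],
    [0,0,-0.001],
    [0,0,0]
  ],
  "yaw": [0,0,0,0]
}}

```text
time: 35.55
ee_pos: [0.5724, -0.2046, 0.2573]
tcp_rot: [-179.6, 0.0, -1.8]
wrist_force: [0.0, -1.0, -1.9]
opening: 0.013
grasp_force: 39.3
```

Emit:
{"name": "move_arm", "arguments": {
  "jaw": [1,1,1,1,1],
  "delta_pos": [
    [0,0,-0.001],
    [0,0,-0.001],
    [0,0,-0.001],
    [0,0,0],
    [0,0,0]
  ],
  "yaw": [0,0,0,0,0]
}}

```text
time: 35.97
ee_pos: [0.5724, -0.2046, 0.2549]
tcp_rot: [-179.6, -0.0, -1.8]
wrist_force: [-1.2, 0.9, 3.1]
opening: 0.013
grasp_force: 39.7
```

Contact at the expected height (0.2549). I release and check.

Emit:
{"name": "move_arm", "arguments": {
  "jaw": [0.8,0.6,0.4,0.2,0,0,0,0,0,0],
  "delta_pos": [
    [0,0,0],
    [0,0,0],
    [0,0,0],
    [0,0,0],
    [0,0,0],
    [0,0,0.02],
    [0,0,0.03],
    [0,0,0.03],
    [0,0,0.01],
    [0,0,0]
  ],
  "yaw": [0,0,0,0,0,0,0,0,0,0]
}}

```text
time: 36.8
ee_pos: [0.5728, -0.2047, 0.3479]
tcp_rot: [-179.7, -0.3, -1.8]
wrist_force: [0.1, 0.1, -0.2]
opening: 0.0858
grasp_force: 0.0
```

```bash
python3 - <<'E'
from h import *
np.set_printoptions(precision=4,suppress=True)
o=bot.get_obs();print(o['ee_pos'],o['tcp_rot'],o['opening'])
m=camera_model('wrist');w=snap('wrist','w12.png')
for l in outline_of('wrist','lid')[:1]: print(rectfit([(m,hull(l['mask']))],.21,.151,.062,.069,(.5745,-.2068,-.034)))
for p in pinpoint('wrist','lid_handle')[:1]: print(p['xy'],atz(m,p['xy'],.095))
camera('scene')
for l in outline_of('scene','lid')[:1]: print(rectfit([(camera_model('scene'),hull(l['mask']))],.21,.151,.062,.069,(.5745,-.2068,-.034)))
E
```

```text
[ 0.5728 -0.2047  0.3479] [-179.7251   -0.2857   -1.786 ] 0.08580372017656919
(array([ 0.5749, -0.2036, -0.0317]), np.float64(444.3725490196078))
[283.3, 221.5] [ 0.572  -0.2032  0.095 ]
(array([ 0.5747, -0.2038, -0.0382]), np.float64(71.1450980392157))
```

View pics/w12.png

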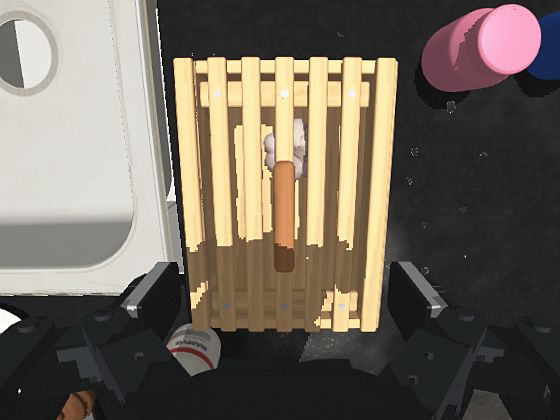

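The wrist view shows the lid seated squarely on the box (slats at px 178-392), with the garlic inside and no lime. Next I return the mill.

Emit:
{"name": "move_arm", "arguments": {
  "jaw": [0.2,0.2,0.2,0.2,0.2,0.2,0.2,0.2,0.2,0.2],
  "delta_pos": [
    [-0.023,0.028,0],
    [-0.023,0.028,0],
    [-0.023,0.028,0],
    [-0.023,0.028,0],
    [-0.023,0.028,0],
    [-0.023,0.028,0],
    [-0.025,0.027,0],
    [0,0,0],
    [0,0,-0.02],
    [0,0,0]
  ],
  "yaw": [0.03,0.03,0.03,0.016,0,0,0,0,0,0],
  "force": 25
}}

```text
time: 37.88
ee_pos: [0.4086, -0.0092, 0.3215]
tcp_rot: [-179.6, 0.2, 4.4]
wrist_force: [-0.5, -0.6, -0.7]
opening: 0.0684
grasp_force: 0.0
```

```bash
python3 - <<'E'
from h import *
np.set_printoptions(precision=4,suppress=True)
o=bot.get_obs();print(o['ee_pos'],o['tcp_rot'],o['q'][5],o['opening'])
m=camera_model('wrist');w=snap('wrist','w13.png')
for n in ('pepper_mill','salt_bottle'):
    for p in pinpoint('wrist',n)[:1]: print(n,p['xy'],p['confidence'],atz(m,p['xy'],0))
E
```

```text
[ 0.4086 -0.0092  0.3215] [-179.6181    0.2028    4.3563] 174.25907922298026 0.06839518230395616
pepper_mill [283.9, 197.2] 0.8 [ 0.4059 -0.0073  0.    ]
salt_bottle [397.0, 198.8] 0.72 [ 0.412 -0.104  0.   ]
```

Emit:
{"name": "move_arm", "arguments": {
  "jaw": [0.2,0.2,0.2,0.2,0.2,0.2,0.2],
  "delta_pos": [
    [0,0,-0.02],
    [0,0,-0.03],
    [0,0,-0.03],
    [0,0,-0.025],
    [0,0,-0.012],
    [0,0,0],
    [0,0,0]
  ],
  "yaw": [0,0,0,0,0,0,0]
}}

```text
time: 38.62
ee_pos: [0.4097, -0.0098, 0.2082]
tcp_rot: [-179.6, 0.0, 4.3]
wrist_force: [0.4, 0.1, 0.1]
opening: 0.0684
grasp_force: 0.0
```

Emit:
{"name": "move_arm", "arguments": {
  "jaw": [0.3,0.4,0.5,0.6,0.7,0.8,0.8,0.8,0.8,0.8],
  "delta_pos": [
    [0,0,0],
    [0,0,0],
    [0,0,0],
    [0,0,0],
    [0,0,0],
    [0,0,0],
    [0,0,0],
    [0,0,0],
    [0,0,0],
    [0,0,0]
  ],
  "yaw": [0,0,0,0,0,0,0,0,0,0]
}}

```text
time: 39.45
ee_pos: [0.41, -0.0095, 0.2092]
tcp_rot: [-179.6, -0.2, 4.3]
wrist_force: [0.1, 1.0, 6.2]
opening: 0.0418
grasp_force: 24.7
```

Emit:
{"name": "move_arm", "arguments": {
  "jaw": [0.8,0.8,0.8,0.8,0.8,0.8,0.8,0.8,0.8,0.8],
  "delta_pos": [
    [0,0,0.01],
    [0,0,0.025],
    [0,0,0.035],
    [0,0,0.035],
    [0,0,0.025],
    [0.01,-0.008,0],
    [0.025,-0.02,0],
    [0.03,-0.024,0],
    [0.03,-0.024,0],
    [0.03,-0.024,0]
  ],
  "yaw": [0,0,0,0,0,0,-0.026,-0.026,-0.026,-0.026]
}}

```text
time: 40.28
ee_pos: [0.5356, -0.111, 0.3376]
tcp_rot: [-179.6, -0.0, -1.7]
wrist_force: [-0.2, 0.8, -1.2]
opening: 0.0414
grasp_force: 26.2
```

Emit:
{"name": "move_arm", "arguments": {
  "jaw": [0.8,0.8,0.8,0.8,0.8,0.8,0.8,0.8,0.8,0.8],
  "delta_pos": [
    [0.03,-0.024,0],
    [0.03,-0.026,0],
    [0.03,-0.026,0],
    [0.018,-0.015,0],
    [0.006,-0.005,0],
    [0,0,0],
    [0,0,-0.02],
    [0,0,-0.02],
    [0,0,-0.01],
    [0,0,0]
  ],
  "yaw": [0,0,0,0,0,0,0,0,0,0]
}}

```text
time: 41.12
ee_pos: [0.6475, -0.205, 0.2848]
tcp_rot: [-179.6, 0.2, -1.7]
wrist_force: [-0.1, 0.4, -1.9]
opening: 0.0416
grasp_force: 26.2
```

Emit:
{"name": "move_arm", "arguments": {
  "jaw": [0.8,0.8,0.8,0.8,0.8],
  "delta_pos": [
    [0,0,-0.003],
    [0,0,-0.002],
    [0,0,-0.001],
    [0,0,0],
    [0,0,0]
  ],
  "yaw": [0,0,0,0,0]
}}

```text
time: 41.53
ee_pos: [0.6485, -0.2056, 0.2822]
tcp_rot: [-179.6, -0.0, -1.7]
wrist_force: [0.0, 0.7, -0.9]
opening: 0.042
grasp_force: 26.2
```

Emit:
{"name": "move_arm", "arguments": {
  "jaw": [0.8,0.8,0.8],
  "delta_pos": [
    [0,0,-0.001],
    [0,0,0],
    [0,0,0]
  ],
  "yaw": [0,0,0]
}}

```text
time: 41.78
ee_pos: [0.6484, -0.2056, 0.2805]
tcp_rot: [-179.6, -0.0, -1.7]
wrist_force: [-0.5, 0.1, -1.5]
opening: 0.0419
grasp_force: 26.2
```

Emit:
{"name": "move_arm", "arguments": {
  "jaw": [0.8,0.8,0.8,0.8],
  "delta_pos": [
    [0,0,-0.001],
    [0,0,-0.001],
    [0,0,0],
    [0,0,0]
  ],
  "yaw": [0,0,0,0]
}}

```text
time: 42.12
ee_pos: [0.6484, -0.2056, 0.2785]
tcp_rot: [-179.6, 0.0, -1.7]
wrist_force: [-0.4, 0.3, -2.0]
opening: 0.0419
grasp_force: 26.2
```

Emit:
{"name": "move_arm", "arguments": {
  "jaw": [0.8,0.8,0.8,0.8],
  "delta_pos": [
    [0,0,-0.001],
    [0,0,0],
    [0,0,0],
    [0,0,0]
  ],
  "yaw": [0,0,0,0]
}}

```text
time: 42.45
ee_pos: [0.6485, -0.2055, 0.2783]
tcp_rot: [-179.6, -0.1, -1.7]
wrist_force: [-0.9, 1.9, 5.9]
opening: 0.0417
grasp_force: 25.3
```

Emit:
{"name": "move_arm", "arguments": {
  "jaw": [0.75,0.6,0.4,0.2,0.1,0.1,0.1,0.1,0.1,0.1],
  "delta_pos": [
    [0,0,0.0005],
    [0,0,0],
    [0,0,0],
    [0,0,0],
    [0,0,0],
    [0,0,0.02],
    [0,0,0.03],
    [0,0,0.03],
    [-0.018,0.007,0],
    [-0.03,0.013,0]
  ],
  "yaw": [0,0,0,0,0,0,0,0,0,0]
}}

```text
time: 43.28
ee_pos: [0.6018, -0.1863, 0.3591]
tcp_rot: [-179.7, -0.2, -1.7]
wrist_force: [0.8, -0.6, 0.2]
opening: 0.0767
grasp_force: 0.0
```

Emit:
{"name": "move_arm", "arguments": {
  "jaw": [0.1,0.1,0.1,0.1,0.1,0.1,0.1,0.1,0.1,0.1],
  "delta_pos": [
    [-0.03,0.013,0],
    [-0.03,0.013,0],
    [-0.03,0.013,0],
    [-0.03,0.013,0],
    [-0.03,0.013,0],
    [-0.025,0.01,0],
    [-0.015,0.0055,0],
    [0,0,-0.02],
    [0,0,-0.02],
    [0,0,0]
  ],
  "yaw": [0,0,0,0,0,0,0,0,0,0]
}}

```text
time: 44.12
ee_pos: [0.4094, -0.1048, 0.315]
tcp_rot: [-179.6, 0.2, -1.7]
wrist_force: [-0.0, -0.4, -0.7]
opening: 0.077
grasp_force: 0.0
```

```bash
python3 - <<'E'
from h import *
np.set_printoptions(precision=4,suppress=True)
o=bot.get_obs();print(o['ee_pos'],o['tcp_rot'],o['q'][5],o['opening'])
m=camera_model('wrist');w=snap('wrist','w14.png')
for n in ('salt_bottle',):
    for p in pinpoint('wrist',n)[:2]: print(n,p['xy'],p['confidence'],atz(m,p['xy'],0))
s=camera('scene')
for p in pinpoint('scene','pepper_mill')[:1]: print('mill',p['xy'],atz(camera_model('scene'),p['xy'],.069))
E
```

```text
[ 0.4094 -0.1048  0.315 ] [-179.5885    0.2148   -1.6676] 167.21179059946013 0.07702174023268843
salt_bottle [284.7, 191.3] 0.83 [ 0.4134 -0.1034  0.    ]
mill [298.6, 252.1] [ 0.6552 -0.1955  0.069 ]
```

Emit:
{"name": "move_arm", "arguments": {
  "jaw": [0.1,0.1,0.1,0.1,0.1,0.1,0.1],
  "delta_pos": [
    [0,0,-0.02],
    [0,0,-0.03],
    [0,0,-0.03],
    [0,0,-0.025],
    [0,0,-0.013],
    [0,0,0],
    [0,0,0]
  ],
  "yaw": [0,0,0,0,0,0,0]
}}

```text
time: 44.9
ee_pos: [0.4107, -0.1052, 0.2007]
tcp_rot: [-179.6, 0.0, -1.7]
wrist_force: [-0.2, -0.8, 1.4]
opening: 0.0767
grasp_force: 0.0
```

Emit:
{"name": "move_arm", "arguments": {
  "jaw": [0.2,0.3,0.4,0.5,0.6,0.6,0.6,0.6],
  "delta_pos": [
    [0,0,0],
    [0,0,0],
    [0,0,0],
    [0,0,0],
    [0,0,0],
    [0,0,0],
    [0,0,0],
    [0,0,0]
  ],
  "yaw": [0,0,0,0,0,0,0,0]
}}

```text
time: 45.57
ee_pos: [0.411, -0.1052, 0.2017]
tcp_rot: [-179.7, -0.2, -1.7]
wrist_force: [-1.4, -0.4, 6.1]
opening: 0.0519
grasp_force: 25.7
```

Emit:
{"name": "move_arm", "arguments": {
  "jaw": [0.6,0.6,0.6,0.6,0.6,0.6,0.6,0.6,0.6,0.6],
  "delta_pos": [
    [0,0,0.01],
    [0,0,0.025],
    [0,0,0.035],
    [0,0,0.035],
    [0,0,0.015],
    [0.01,-0.013,0],
    [0.02,-0.025,0],
    [0.02,-0.025,0],
    [0.02,-0.025,0],
    [0.014,-0.018,0]
  ],
  "yaw": [0,0,0,0,0,0,0,0,0,0]
}}

```text
time: 46.4
ee_pos: [0.4956, -0.2129, 0.3209]
tcp_rot: [-179.7, -0.1, -1.7]
wrist_force: [0.4, 0.5, -0.9]
opening: 0.0524
grasp_force: 26.6
```

Emit:
{"name": "move_arm", "arguments": {
  "jaw": [0.6,0.6,0.6,0.6,0.6,0.6,0.6,0.6],
  "delta_pos": [
    [0.0065,-0.009,0],
    [0,0,0],
    [0,0,-0.02],
    [0,0,-0.015],
    [0,0,-0.007],
    [0,0,-0.004],
    [0,0,0],
    [0,0,0]
  ],
  "yaw": [0,0,0,0,0,0,0,0]
}}

```text
time: 47.07
ee_pos: [0.5008, -0.2197, 0.275]
tcp_rot: [-179.7, -0.0, -1.7]
wrist_force: [0.1, -1.1, 0.2]
opening: 0.0521
grasp_force: 26.6
```

Emit:
{"name": "move_arm", "arguments": {
  "jaw": [0.6,0.6,0.6,0.6,0.6],
  "delta_pos": [
    [0,0,-0.002],
    [0,0,-0.001],
    [0,0,-0.001],
    [0,0,0],
    [0,0,0]
  ],
  "yaw": [0,0,0,0,0]
}}

```text
time: 47.48
ee_pos: [0.501, -0.2201, 0.2707]
tcp_rot: [-179.6, -0.1, -1.7]
wrist_force: [-0.9, 0.5, 5.8]
opening: 0.0519
grasp_force: 27.1
```

Emit:
{"name": "move_arm", "arguments": {
  "jaw": [0.6,0.6,0.6,0.6],
  "delta_pos": [
    [0,0,-0.001],
    [0,0,0],
    [0,0,0],
    [0,0,0]
  ],
  "yaw": [0,0,0,0]
}}

```text
time: 47.82
ee_pos: [0.501, -0.2201, 0.2707]
tcp_rot: [-179.7, -0.1, -1.7]
wrist_force: [-2.6, 0.8, 10.9]
opening: 0.0518
grasp_force: 27.7
```

Emit:
{"name": "move_arm", "arguments": {
  "jaw": [0.55,0.4,0.3,0.2,0.1,0.1,0.1,0.1,0.1,0.1],
  "delta_pos": [
    [0,0,0.001],
    [0,0,0],
    [0,0,0],
    [0,0,0],
    [0,0,0],
    [0,0,0.02],
    [0,0,0.03],
    [0,0,0.03],
    [0,0,0.03],
    [0,0,0]
  ],
  "yaw": [0,0,0,0,0,0,0,0,0,0]
}}

```text
time: 48.65
ee_pos: [0.5011, -0.2202, 0.3859]
tcp_rot: [-179.8, -0.4, -1.7]
wrist_force: [0.9, -1.3, 0.8]
opening: 0.0768
grasp_force: 0.0
```

Emit:
{"name": "move_arm", "arguments": {
  "jaw": [0.1,0.1,0.1,0.1,0.1],
  "delta_pos": [
    [0.02,0,0.02],
    [0.03,0,0.03],
    [0.01,0.01,0.02],
    [0,0,0],
    [0,0,0]
  ],
  "yaw": [0,0,0,0,0]
}}

```text
time: 49.07
ee_pos: [0.561, -0.2099, 0.4493]
tcp_rot: [-179.6, -0.0, -1.6]
wrist_force: [-0.1, -0.1, 0.5]
opening: 0.0768
grasp_force: 0.0
```

```bash
python3 - <<'E'
from h import *
np.set_printoptions(precision=4,suppress=True)
o=bot.get_obs();print(o['ee_pos'],o['time'],o['opening'])
m=camera_model('wrist');w=snap('wrist','w15.png')
for n in ('salt_bottle','pepper_mill','lid_handle'):
    for p in pinpoint('wrist',n)[:3]: print(n,p['xy'],round(p['confidence'],2),atz(m,p['xy'],.069),atz(m,p['xy'],.095))
for l in outline_of('wrist','lid')[:1]: print(rectfit([(m,hull(l['mask']))],.21,.151,.062,.069,(.5745,-.2068,-.034)))
s=snap('scene','s15.png')
for n in ('slat_box','salt_bottle','pepper_mill','lime_center','tumbler'):
    print(n,[np.round(p['xy'],1) for p in pinpoint('scene',n)[:3]])
cv2.imwrite('pics/c15.png',np.hstack([cv2.resize(s[60:320,160:360],(323,420)),w[:,80:500]])[:,:,::-1])
E
```

```text
[ 0.561  -0.2099  0.4493] 49.0667 0.07681754297218717
salt_bottle [403.3, 60.1] 0.88 [ 0.6759 -0.3235  0.069 ] [ 0.6722 -0.3152  0.095 ]
salt_bottle [294.4, 241.7] 0.86 [ 0.4975 -0.2169  0.069 ] [ 0.5071 -0.2165  0.095 ]
salt_bottle [479.4, 55.9] 0.75 [ 0.6794 -0.3971  0.069 ] [ 0.6755 -0.3833  0.095 ]
pepper_mill [280.8, 96.3] 0.84 [ 0.6454 -0.207   0.069 ] [ 0.644  -0.2074  0.095 ]
lid_handle [271.7, 174.7] 0.62 [ 0.5698 -0.1955  0.069 ] [ 0.574  -0.1967  0.095 ]
lid_handle [286.8, 127.7] 0.19 [ 0.6157 -0.212   0.069 ] [ 0.6165 -0.2119  0.095 ]
(array([ 0.5743, -0.2036, -0.0308]), np.float64(203.10196078431372))
slat_box [array([268.3, 257.8])]
salt_bottle [array([248.3, 248.4]), array([297.4, 311.1]), array([291.4, 338.5])]
pepper_mill [array([297.2, 253.3]), array([246.2, 163.4])]
lime_center []
tumbler []
```

View pics/c15.png

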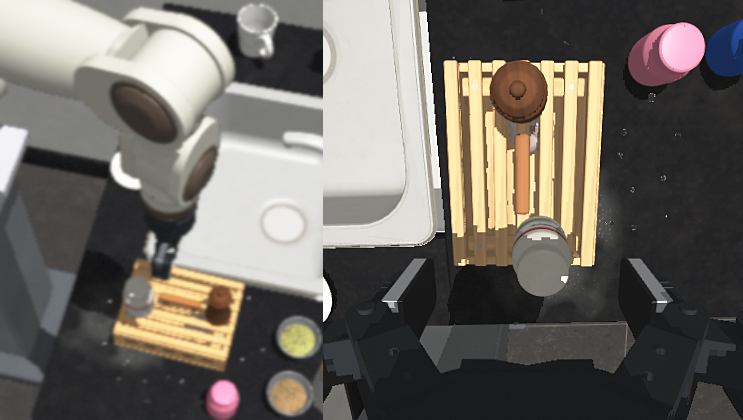

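The final view has the salt at near-end px (293,255) and the mill at far-end px (278,92), within a few mm of their starts. The lid is seated and the robot is clear, so I hand in.

```bash
python3 -c "
from workcell import bot
print(bot.job_done())"
```

```text
the job is handed in; nothing more can be done
None
```

I handed the job in at about 49 s (the verdict isn't shown): the lime is on the plate, the lid is seated on the box with the garlic inside, the salt and mill stand upright within about 5 mm of where they started, and the tumbler was never touched.

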